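# Draw the guide sliders and gauge their heads

## Task

Two or three sliders sit in the channels of the guide rack. Gauge them one after the other, the widest head first: draw the slider straight out, level and without forcing it, lay it crosswise on the bench calliper, close the moving jaw gently with its sprung thumb post until it grips the two ends of the head against the anvil and hold it there for a moment, then open the jaw and lay the slider flat, grip block up, in the grey tray. When all are in the tray, leave the empty calliper fully shut.

Things in the scene. Friction and masses are not known exactly. Their poses are not given: they have to be found in the camera images.
- rack: Fixed rack 100 (x) x 200 (y) x 24 mm high, origin at its underside's centre. Three channels along x at y = -74, 0, +74 mm, open only at the front (face at x = -50 mm); floor 8 mm up, 33 mm wide, 9.5 mm high under lips. A slider, axes parallel to the rack's, has up to 82 mm of tongue inside, its head in front; it leaves only straight along the rack's -x, and is clear after 85 mm.
- slider_wide: Steel slider with 66 mm wide head. Origin: underside, below the head's middle. Head 30 (x) x 66 (y) x 18 mm high, centred on the origin; on it a dark upright grip block 24 (x) x 16 (y) mm, from 18 to 58 mm above the underside; a flat tongue 30 mm wide (y), 8 mm thick, runs along +x to 100 mm from the origin. About 0.14 kg. May be absent.
- slider_mid: Steel slider with 54 mm wide head. Origin: underside, below the head's middle. Head 30 (x) x 54 (y) x 18 mm high, centred on the origin; on it a dark upright grip block 24 (x) x 16 (y) mm, from 18 to 58 mm above the underside; a flat tongue 30 mm wide (y), 8 mm thick, runs along +x to 100 mm from the origin. About 0.14 kg. May be absent.
- slider_narrow: Steel slider with 42 mm wide head. Origin: underside, below the head's middle. Head 30 (x) x 42 (y) x 18 mm high, centred on the origin; on it a dark upright grip block 24 (x) x 16 (y) mm, from 18 to 58 mm above the underside; a flat tongue 30 mm wide (y), 8 mm thick, runs along +x to 100 mm from the origin. About 0.14 kg. May be absent.
- gauge: Fixed bench calliper, grey base 200 (x) x 130 (y) mm, its top (the bed) 6 mm up, origin at its underside's centre. Jaws close along x: fixed anvil at the +x end, the jaw slides towards it from -x, both at y = 0. A slider is laid crosswise on the bed (tongue along the gauge's +y or -y, overhanging) so that the jaws close on the two ends of its head.
- anvil: Fixed jaw of the gauge, block 22 (x) x 40 (y) x 18 mm high; origin: lower edge middle of its measuring face (the -x face), at x = 65 mm, y = 0 on the gauge's bed.
- jaw_plate: Moving jaw block, 20 (x) x 40 (y) x 18 mm high; origin: lower edge middle of its measuring face (+x face); the block lies on the -x side of it.
- jaw (a joint): Calliper reading: gap between the two measuring faces in m, 0 (shut) to 0.095 (fully open). Friction about 1.2 N; stays where it is left.
- thumb_post (a point): Middle of the top of the black thumb post that drives the moving jaw: upright block 14 (gauge x) x 24 (gauge y) mm, reaching from 8 to 64 mm above the bench, 47 mm behind (-x of) the moving jaw's face. Push it towards the anvil to shut the jaws, pull it back to open them.
- thumb (a joint): How far the thumb post is pressed forward against its spring relative to the moving jaw, in m, 0 to 0.012; 600 N/m, so 0.005 means 3 N (of which about 1.2 N is the jaw's friction). Returns to 0 when let go.
- tray: Loose grey transport tray 250 (x) x 150 (y) mm, 12 mm high, walls 5 mm, floor 4 mm thick, 0.7 kg, origin at the centre of its underside; the three sliders fit side by side, each with its length across the tray (along the tray's y).

How it is judged (in metres and radians):
On the way, in this order (a step that is already met when the one before it is completed fails the run):
1. jaw and anvil both press (over 1.5 N) on the ends of the wide slider's head, which lies flat, square across the gauge (0.1 rad), against the anvil (3 mm) and centred on it (20 mm) (contact force between each of jaw_plate, anvil and slider_wide above 1.5 N and x of slider_wide in the frame of anvil between -0.036 and -0.03 m and y of slider_wide in the frame of anvil between -0.02 and 0.02 m and angle between the y axis of slider_wide and the x axis of gauge, either way round below 0.1 rad and angle between slider_wide's own z axis and vertical below 0.1 rad), for 0.3 s.
2. jaw and anvil both press (over 1.5 N) on the ends of the mid slider's head, which lies flat, square across the gauge (0.1 rad), against the anvil (3 mm) and centred on it (20 mm) (contact force between each of jaw_plate, anvil and slider_mid above 1.5 N and x of slider_mid in the frame of anvil between -0.03 and -0.024 m and y of slider_mid in the frame of anvil between -0.02 and 0.02 m and angle between the y axis of slider_mid and the x axis of gauge, either way round below 0.1 rad and angle between slider_mid's own z axis and vertical below 0.1 rad), for 0.3 s.
3. jaw and anvil both press (over 1.5 N) on the ends of the narrow slider's head, which lies flat, square across the gauge (0.1 rad), against the anvil (3 mm) and centred on it (20 mm) (contact force between each of jaw_plate, anvil and slider_narrow above 1.5 N and x of slider_narrow in the frame of anvil between -0.024 and -0.018 m and y of slider_narrow in the frame of anvil between -0.02 and 0.02 m and angle between the y axis of slider_narrow and the x axis of gauge, either way round below 0.1 rad and angle between slider_narrow's own z axis and vertical below 0.1 rad), for 0.3 s.
At the end, for the whole second after the job is handed in: Every slider present lies still in the tray, flat on its floor (origin 1 to 9 mm above the tray's underside and within 120 mm in x and 70 mm in y of its centre, tilt under 0.1 rad, grip block up), and the calliper jaws are shut (reading under 6 mm) (x of slider_wide in the frame of tray between -0.12 and 0.12 m and y of slider_wide in the frame of tray between -0.07 and 0.07 m and z of slider_wide in the frame of tray between 0.001 and 0.009 m and angle between each of slider_wide, slider_mid, slider_narrow's own z axis and vertical below 0.1 rad and linear speed of each of slider_wide, slider_mid, slider_narrow below 0.03 m/s and x of slider_mid in the frame of tray between -0.12 and 0.12 m and y of slider_mid in the frame of tray between -0.07 and 0.07 m and z of slider_mid in the frame of tray between 0.001 and 0.009 m and x of slider_narrow in the frame of tray between -0.12 and 0.12 m and y of slider_narrow in the frame of tray between -0.07 and 0.07 m and z of slider_narrow in the frame of tray between 0.001 and 0.009 m and value of joint jaw below 0.006 m); the robot touches nothing.
It fails at once if a slider is forced in the rack (more than 90 N between slider and rack) (contact force between rack and slider_wide above 90 N or contact force between rack and slider_mid above 90 N or contact force between rack and slider_narrow above 90 N).
It fails at once if a slider is tipped out of level by more than 0.09 rad while 25 mm or more of its tongue is still in the rack ((x of slider_wide in the frame of rack between -0.125 and 0 m and z of slider_wide in the frame of rack between -0.01 and 0.03 m and angle between the x axis of slider_wide and the x axis of rack, either way round below 0.3 rad and angle between slider_wide's own z axis and vertical above 0.09 rad) or (x of slider_mid in the frame of rack between -0.125 and 0 m and z of slider_mid in the frame of rack between -0.01 and 0.03 m and angle between the x axis of slider_mid and the x axis of rack, either way round below 0.3 rad and angle between slider_mid's own z axis and vertical above 0.09 rad) or (x of slider_narrow in the frame of rack between -0.125 and 0 m and z of slider_narrow in the frame of rack between -0.01 and 0.03 m and angle between the x axis of slider_narrow and the x axis of rack, either way round below 0.3 rad and angle between slider_narrow's own z axis and vertical above 0.09 rad)).
It fails at once if the jaw is jammed on a slider with more than 20 N (contact force between jaw_plate and slider_wide above 20 N or contact force between jaw_plate and slider_mid above 20 N or contact force between jaw_plate and slider_narrow above 20 N).
Of slider_wide, slider_mid, slider_narrow only 2 to 3 are there at a start; the rules pass over those that are not, and their reading is None.
At some moment in a run one of tray may be knocked a few centimetres aside while the robot is not near it.
Once in a run the grip may slacken for a moment while it holds something.
It also fails if it takes over 210 s, if anything falls off the work surface, if the arm or the gripper's body presses on something with over 40 N, if the wrist force passes 120 N, or if a joint passes its speed limit or range.

## Robot

A 6-joint arm with a two-finger parallel gripper is mounted at the origin on a cart in front of the work surface, level with it; the furniture and walls round the work are solid. World frame = base frame: x ahead of the robot, y to its left, z up, the work surface at z = 0. Lengths are in mm, angles in rad, forces in N, time in s.
With the tool pointing down it reaches from about 375 to 975 mm from the base axis. Payload 3.8 kg.
Tool frame: the origin (TCP) lies between the finger pads; the fingertips stand 25 mm ahead of it and the grasp point (between the pads) lies 6 mm ahead of it (tcp_to_tips is the z of the fingertips in the tool frame, in mm); z points along the fingers, y is the line along which they close (so a half turn about z gives the same grasp; the last joint's range is limited). The gripper opens to 88 mm and grips with 3 to 60 N. Pads are 18 mm wide; open, the fingers measure 123 mm over their backs; the gripper's body (75 mm by 187 mm) begins 45 mm behind the grasp point.
Start: joints at [1.225, 0.264, 1.604, -0, 1.274, -0.037], TCP at [205.141, 643.067, 231.406] pointing down, gripper open.
Joint ranges: [-2.63, 2.63], [-0.94, 2.18], [0.31, 2.57], [-1.31, 4.45], [0, 2.66], [-2.55, 2.55]. Speed limits (rad/s): [2.57, 2.57, 3.14, 3.14, 3.14, 3.14].

## Interface

Orientations are given as a 3x3 rotation matrix whose columns are the frame's x, y, z axes.
In Python, from cell import * gives the robot as it stands. The module is installed in compiled form; this text tells all that it offers.
- The arm moves only by the shell command python3 -m jog 'ROWS' [FORCE]. ROWS is JSON, one flat list of numbers, 5 for each row, row after row: the finger opening in mm, from 0 to 88.1, then the shift along the tool's x, y, z in mm, then the turn about the tool's z in rad. In form: [grip, dx, dy, dz, yaw, grip, dx, dy, dz, yaw, ...]. A call has 1 to 10 rows; each row shifts and turns the commanded pose from where the row before left it, along the tool's axes as they then stand; what a row does not reach is not made up. A row lasts 1/12 s, in which the tool goes at most 41.7 mm and 7.16 degrees, less where a joint would pass 70% of its speed; a pose out of reach is approached as far as the arm can. A call with a gripper value outside its range is refused whole. The fingers move at their own pace and stop on an object; FORCE is the grip in N (left out, the last holds). Time passes only in rows, so rows that do not move let the fingers close. It gives the time, the measured TCP pose, the force, the opening and the grip force at its end, in the units of the state.
- read_state(): the state, without advancing time (a new reading comes with each control period).
- read_camera(name): name is "side" or "top" or "wrist"; returns (picture, depth): 420x560x3 uint8, blue, green, red; 420x560 float32, mm along the optical axis (not along the pixel's ray), 0 where there is no reading.
- calibration(name): a dict with "mtx" (3x3 intrinsics, pixels), "xyz" and "orientation" of the camera in the world. Camera axes: x right, y down, z forward; pixel columns grow to the right and rows downward; lengths in mm; the calibration is good to about 2 mm. A picture is of the moment at which its call begins: read the wrist's pose just before it. calibration takes no time and is no camera call; for the wrist camera it gives the pose at the moment of the call.
- finish_job(): hands the job in; it is judged then, once.
The state is a dict: "time_s": time; "q": joint angles; "qvel": joint speeds; "joint_torque": joint torques, N m; "ee_pos": TCP position; "tool_rot": TCP orientation; "contact_force": force on the tool from outside, world axes, zero at the start; "wrist_torque": the same for the moment, N m; "width": finger opening in mm; "grasp_force": force on a finger pad.
Only numpy, scipy, OpenCV 4.12 (cv2) and the standard library are available. Lean on these libraries where they do the work, as an engineer would, in place of code of your own. Each camera call takes 0.05 s, during which the arm holds its last target. There are 200 camera calls.

## Working session

There is one attempt and no reset: what is moved stays moved. The work goes in short steps, Python scripts to look and compute and a shell command to move; the robot and the scene stay as the last step left them, time stands still between calls to the robot, and variables do not carry over. Pictures are saved under pics/ and viewed, at most 14 in all, crops included, and the job is handed in when it is done.

```bash
mkdir -p pics; ls; cat > look.py <<'E'
from cell import *
import cv2,sys,json,numpy as np
def snap(n,f):
    c=calibration(n); p,d=read_camera(n); cv2.imwrite(f'pics/{f}.png',p); np.savez(f'pics/{f}.npz',p=p,d=d,K=np.array(c['mtx']),t=np.array(c['xyz']),R=np.array(c['orientation']))
    return p,d,c
def world(f,uv,z=None):
    a=np.load(f'pics/{f}.npz'); out=[]
    for u,v in uv:
        r=a['R']@np.linalg.inv(a['K'])@np.array([u,v,1.])
        s=a['d'][int(round(v)),int(round(u))] if z is None else (z-a['t'][2])/r[2]
        out.append(a['t']+s*r)
    return np.array(out)
E
python3 - <<'E'
from look import *
for n in ('top','side'):
    p,d,c=snap(n,n+'1'); print(n,np.round(c['xyz']),np.round(c['orientation'],3).tolist(),np.round(c['mtx'],1).tolist())
s=read_state();print(s)
E
```

```text
pics
top [429. -60. 891.] [[-0.005, -0.984, 0.177], [-1.0, 0.008, 0.012], [-0.013, -0.177, -0.984]] [[381.2, 0.0, 271.4], [0.0, 381.2, 205.8], [0.0, 0.0, 1.0]]
side [237. 596. 570.] [[-0.892, -0.268, 0.364], [-0.452, 0.498, -0.74], [0.016, -0.825, -0.565]] [[413.5, 0.0, 278.7], [0.0, 413.5, 212.6], [0.0, 0.0, 1.0]]
{'time_s': 0.1, 'q': array([ 1.22510415e+00,  2.64641162e-01,  1.60522993e+00, -4.96509197e-06,
        1.27371098e+00, -3.69461319e-02]), 'qvel': array([ 0.00035121, -0.00148532, -0.00501154,  0.00062893, -0.00183633,
       -0.00029343]), 'joint_torque': array([ 1.12192527e-03, -5.03622580e+01, -3.58073723e+01,  7.30979559e-02,
        2.33925402e-02, -5.85030784e-05]), 'ee_pos': array([204.91828929, 642.45300673, 230.24128068]), 'tool_rot': array([[-9.52715772e-01,  3.03862155e-01, -6.69643145e-04],
       [ 3.03862886e-01,  9.52713933e-01, -1.87333388e-03],
       [ 6.87430842e-05, -1.98823443e-03, -9.99998021e-01]]), 'contact_force': array([-1.37281817, -0.48356549,  0.87324522]), 'wrist_torque': array([0.05259126, 0.0242241 , 0.02323029]), 'grasp_force': 0.0, 'width': 88.19791185695618}
```

View pics/top1.png

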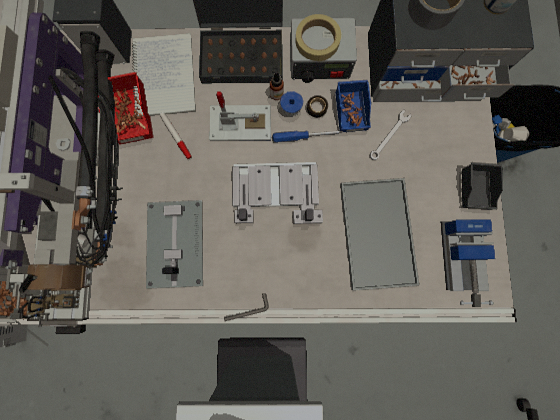

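View pics/side1.png

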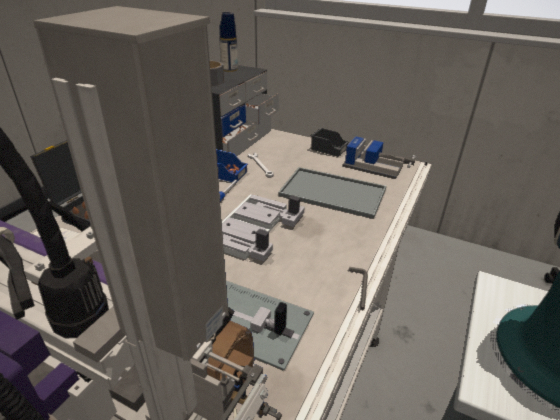

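Top view: the rack is at (275,187), with heads at (243,214) and (303,214). The calliper is at (175,244), its anvil at (173,210) and post at (170,270). The tray is at (379,234). Next I'll measure these from the depth heights.

```bash
python3 - <<'E'
from look import *
a=np.load('pics/top1.npz'); d=a['d']; v,u=np.mgrid[:420,:560]
r=np.stack([u,v,np.ones_like(u)],-1)@np.linalg.inv(a['K']).T@a['R'].T
P=a['t']+r*d[...,None]
Z=P[...,2]; print('bench z',np.median(Z[300:310,180:220]))
def comps(name,m,box,amin):
    M=np.zeros((420,560),np.uint8); x0,y0,x1,y1=box; M[y0:y1,x0:x1]=(m[y0:y1,x0:x1]*255)
    n,l,st,c=cv2.connectedComponentsWithStats(M)
    for i in range(1,n):
        if st[i,4]>=amin:
            q=P[l==i]; rc=cv2.minAreaRect(q[:,:2].astype(np.float32)); rp=cv2.minAreaRect(np.argwhere(l==i)[:,::-1].astype(np.float32))
            print(name,st[i].tolist(),'rect c',np.round(rc[0],1),'size',np.round(rc[1],1),'ang',round(rc[2],1),'z',np.round(np.median(q[:,2]),1))
box=(140,150,330,300)
comps('tall',Z>48,box,8)
comps('rack/heads 14-40',(Z>14)&(Z<40),box,30)
g=cv2.cvtColor(a['p'],cv2.COLOR_BGR2HSV)
comps('base',(Z>2)&(Z<12),(140,190,215,300),300)
comps('traywall',(Z>8)&(Z<20),(330,170,425,300),30)
comps('trayfloor',(Z>1.5)&(Z<8),(330,170,425,300),300)
c=cv2.resize(a['p'][150:300,140:330],None,fx=4,fy=4,interpolation=cv2.INTER_CUBIC); cv2.imwrite('pics/crop1.png',c)
E
```

```text
bench z 0.30678378422652486
tall [239, 208, 8, 12, 92] rect c [561.   13.3] size [23.1 14.9] ang 0.7 z 65.6
tall [306, 208, 8, 12, 86] rect c [ 559.5 -134.1] size [15.5 24.3] ang 90.0 z 65.5
tall [162, 267, 13, 7, 86] rect c [438.8 173.9] size [23.2 12.8] ang 89.9 z 63.5
rack/heads 14-40 [233, 162, 90, 62, 3630] rect c [616.5 -63.3] size [144.5 205.2] ang 0.8 z 23.6
rack/heads 14-40 [163, 205, 19, 10, 179] rect c [577.3 181.3] size [21.5 45. ] ang 0.3 z 24.6
rack/heads 14-40 [164, 249, 18, 25, 226] rect c [459.2 175. ] size [53.9 38.7] ang 0.8 z 24.1
base [141, 195, 65, 96, 4371] rect c [503.9 178.8] size [222.1 147.7] ang 1.1 z 6.7
traywall [341, 178, 78, 112, 834] rect c [ 523.  -297.9] size [250.4 151.6] ang 4.1 z 11.9
trayfloor [344, 180, 73, 108, 5912] rect c [ 522.2 -299.2] size [242.5 140. ] ang 4.0 z 4.3
```

View pics/crop1.png

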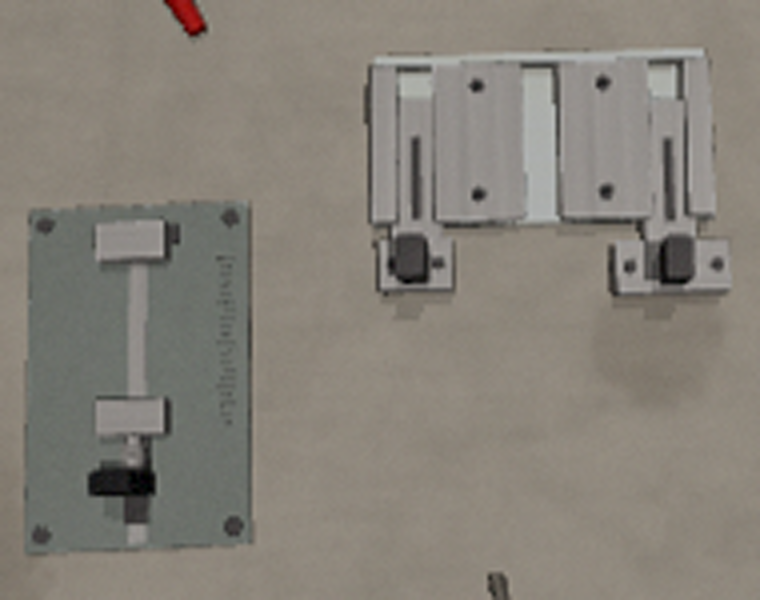

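Two sliders are present: wide (head 69 mm measured) at about (560,-134), and narrow (44 mm) at (561,13). The spacing of 147.4 mm agrees with 148. There is no mid slider. I'm moving above the rack now.

```bash
cat > plan.py <<'E'
from cell import *
import sys,numpy as np
# plan.py x y z yawdeg : tool-frame delta to world target (tool x heading yawdeg), from measured pose
s=read_state(); R=np.array(s['tool_rot']); p=np.array(s['ee_pos'])
print('t %.2f p %s heading %.2f tilt %.4f w %.1f gf %.1f F %s q6 %.2f'%(s['time_s'],np.round(p,1),np.degrees(np.arctan2(R[1,0],R[0,0])),np.arccos(min(1,-R[2,2])),s['width'],s['grasp_force'],np.round(s['contact_force'],1),s['q'][5]))
if len(sys.argv)>1:
    a=[float(v) for v in sys.argv[1:]]
    d=R.T@(np.array(a[:3])-p); h=np.degrees(np.arctan2(R[1,0],R[0,0]))
    print('delta tool',np.round(d,1),'yaw rad(tool z)',np.round(-np.radians((a[3]-h+180)%360-180),4))
E
python3 -m jog '[88,-23,-23.4,0,0,88,-23,-23.4,0,0,88,-23,-23.4,0,0,88,-23,-23.4,0,0,88,-23,-23.4,0,0,88,-23,-23.4,0,0,88,-23,-23.4,0,0,88,-23,-23.4,0,0,88,-23,-23.4,0,0,88,-23,-23.4,0,0]'
python3 -m jog '[88,-23,-23.4,0,0,88,-23,-23.4,0,0,88,-23,-23.4,0,0,88,-23,-23.4,0,0,88,-23,-23.4,0,0,88,-23,-23.4,0,0,88,-23,-23.4,0,0,88,-23,-23.4,0,0,88,-23,-23.4,0,0,88,-23,-23.4,0,0]'
python3 -m jog '[88,0,0,0,0.12,88,0,0,0,0.12,88,0,0,0,0.12,88,0,0,0,0.12,88,0,0,0,0.12,88,0,0,0,0.12,88,0,0,0,0.12,88,0,0,0,0.12,88,0,0,0,0.12,88,0,0,0,0.12]'
python3 -m jog '[88,0,0,0,0.12,88,0,0,0,0.12,88,0,0,0,0.12,88,0,0,0,0.12,88,0,0,0,0.12,88,0,0,0,0.12,88,0,0,0,0.12,88,0,0,0,0.12,88,0,0,0,0.12,88,0,0,0,0.12]'
python3 plan.py 560 -60 232 1
```

```text
time_s: 0.93
ee_pos: [353.3, 348.5, 231.0]
tool_rot: [[-0.953, 0.304, -0.0], [0.304, 0.953, -0.0], [0.0, -0.001, -1.0]]
contact_force: [-0.2, 0.1, -0.3]
width: 88.5
grasp_force: 0.0
time_s: 1.77
ee_pos: [501.2, 55.8, 231.0]
tool_rot: [[-0.953, 0.304, -0.001], [0.304, 0.953, 0.0], [0.001, -0.0, -1.0]]
contact_force: [-0.0, 0.2, -0.0]
width: 88.3
grasp_force: 0.0
time_s: 2.6
ee_pos: [500.7, 57.4, 230.9]
tool_rot: [[-0.056, 0.998, -0.001], [0.998, 0.056, -0.0], [-0.0, -0.001, -1.0]]
contact_force: [0.6, -0.5, -0.3]
width: 87.9
grasp_force: 0.0
time_s: 3.43
ee_pos: [500.7, 57.4, 230.9]
tool_rot: [[0.91, 0.414, -0.001], [0.414, -0.91, -0.0], [-0.001, -0.0, -1.0]]
contact_force: [0.9, -0.2, -0.6]
width: 88.1
grasp_force: 0.0
t 3.43 p [500.7  57.4 230.9] heading 24.46 tilt 0.0010 w 88.1 gf 0.0 F [ 0.9 -0.2 -0.6] q6 1.21
delta tool [  5.4 131.4  -1.2] yaw rad(tool z) 0.4094
```

```bash
python3 -m jog '[88,0,20,0,0.1,88,0,20,0,0.1,88,2,20,0,0.1,88,0,20,0,0.1,88,0,20,0,0,88,0,20,0,0,88,0,0,0,0,88,0,0,0,0]'
python3 - <<'E'
from look import *
p,d,c=snap('wrist','w1'); print(np.round(c['xyz']),np.round(c['orientation'],2).tolist(),read_state()['ee_pos'])
E
python3 plan.py
```

```text
time_s: 4.1
ee_pos: [526.2, -58.9, 230.9]
tool_rot: [[1.0, 0.031, -0.001], [0.031, -1.0, 0.001], [-0.001, -0.001, -1.0]]
contact_force: [-0.4, -0.1, -0.5]
width: 87.8
grasp_force: 0.0
[591. -57. 384.] [[0.03, -0.97, -0.26], [-1.0, -0.03, -0.01], [-0.0, 0.26, -0.97]] [526.25254905 -58.24531581 230.98621635]
t 4.15 p [526.3 -58.2 231. ] heading 1.81 tilt 0.0011 w 88.2 gf 0.0 F [-0.1  0.1 -0.4] q6 1.38
```

View pics/w1.png

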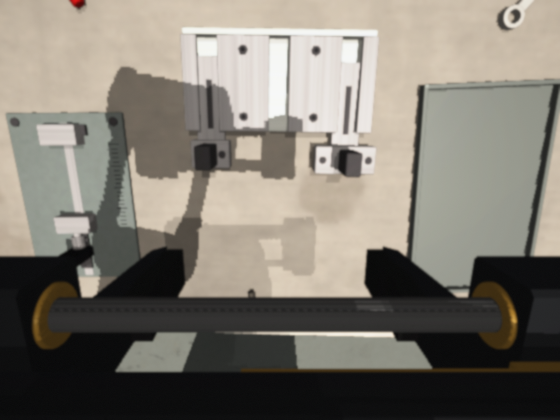

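The wrist view shows the rack (rear edge (182,32) to (377,34)), the wide slider's block at (350,162), the narrow one's at (206,156), the calliper at left and the tray at right. I'll measure these with depth.

```bash
cat > hm.py <<'E'
from look import *
def load(f):
    a=np.load(f'pics/{f}.npz'); d=a['d']; v,u=np.mgrid[:d.shape[0],:d.shape[1]]
    P=a['t']+(np.stack([u,v,np.ones_like(u)],-1)@np.linalg.inv(a['K']).T@a['R'].T)*d[...,None]
    P[d<=0]=np.nan
    return a,P
def comps(P,name,lo,hi,wb,amin=30):
    "components with lo<z<hi inside world box x0,x1,y0,y1"
    with np.errstate(invalid='ignore'):
        M=((P[...,2]>lo)&(P[...,2]<hi)&(P[...,0]>wb[0])&(P[...,0]<wb[1])&(P[...,1]>wb[2])&(P[...,1]<wb[3])).astype(np.uint8)
    n,l,st,c=cv2.connectedComponentsWithStats(M)
    for i in range(1,n):
        if st[i,4]>=amin:
            q=P[l==i]; rc=cv2.minAreaRect(q[:,:2].astype(np.float32))
            print(name,'n',st[i,4],'c',np.round(rc[0],1),'size',np.round(rc[1],1),'ang',round(rc[2],2),'z',np.round(np.median(q[:,2]),1),'xr',np.round(np.percentile(q[:,0],[1,99]),1),'yr',np.round(np.percentile(q[:,1],[1,99]),1))
E
python3 - <<'E'
from hm import *
a,P=load('w1')
print('bench',np.nanmedian(P[200:230,230:300,2]))
comps(P,'block',60,72,(480,620,-220,80))
comps(P,'head',22,29,(530,574,-220,80))
comps(P,'rack',20.5,27,(582,720,-220,80),100)
comps(P,'post',58,70,(400,520,100,240))
comps(P,'anvil/jaw',20,28,(440,620,140,220))
comps(P,'base',4,9,(380,640,90,270),300)
# rack rear edge: max x per y column
m=(P[...,2]>12)&(P[...,2]<27)&(P[...,0]>600)&(P[...,1]>-155)&(P[...,1]<35)&(P[...,0]<720)
q=P[m]; ys=np.arange(-150,30,6); xs=[q[abs(q[:,1]-y)<3,0].max() for y in ys]; f=np.polyfit(ys,xs,1); print('rear edge yaw',np.degrees(np.arctan(-f[0])),'x at -60',np.polyval(f,-60))
E
```

```text
bench -0.42375988093186834
block n 421 c [559.7  12.6] size [23.3 16.2] ang 1.76 z 64.7 xr [548.1 571.4] yr [ 4.6 20.5]
block n 414 c [ 557.3 -135.1] size [23.8 16.2] ang 1.23 z 64.6 xr [545.5 569.2] yr [-142.8 -127.1]
head n 480 c [559.8  12.8] size [41.8 28.4] ang 89.78 z 25.2 xr [545.8 573.9] yr [-8.  33.1]
head n 1115 c [ 558.5 -135.3] size [29.9 66.2] ang 0.58 z 25.0 xr [543.7 573.2] yr [-167.4 -102.6]
rack n 14037 c [636.7 -59.8] size [100.4 200.4] ang 0.97 z 23.1 xr [587.6 685.9] yr [-158.1   38.3]
anvil/jaw n 807 c [575.6 178.1] size [21.1 41.2] ang 1.76 z 23.4 xr [564.8 586.5] yr [157.9 197.5]
anvil/jaw n 605 c [473.5 174. ] size [21.7 40.8] ang 2.71 z 23.4 xr [464.4 484.3] yr [154.4 193.7]
anvil/jaw n 160 c [451.2 170.1] size [21.4 19.1] ang 80.49 z 22.3 xr [440.6 459.9] yr [161.3 181.5]
base n 14127 c [500.1 175.4] size [198.8 130.9] ang 2.04 z 5.5 xr [406.1 598.4] yr [111.4 239.7]
rear edge yaw 1.013829765788632 x at -60 686.2195176666115
```

```bash
python3 -m jog '[60,10,26,0,0.014,60,10,26,0,0,60,8.5,26,0,0,60,0,0,40,0,60,0,0,40,0,60,0,0,30,0,60,0,0,10,0,60,0,0,0,0,60,0,0,0,0]'
python3 plan.py 557.5 -135.2 56 1
```

```text
time_s: 4.9
ee_pos: [557.3, -135.0, 111.9]
tool_rot: [[1.0, 0.02, -0.0], [0.02, -1.0, 0.0], [-0.0, -0.0, -1.0]]
contact_force: [-0.3, 0.8, 1.9]
width: 59.7
grasp_force: 0.0
t 4.90 p [ 557.3 -135.   111.9] heading 1.14 tilt 0.0003 w 59.7 gf 0.0 F [-0.3  0.8  1.9] q6 1.27
delta tool [ 0.2  0.3 55.9] yaw rad(tool z) 0.0024
```

```bash
python3 -m jog '[60,0,0,25,0,60,0,0,20,0,60,0,0,11,0,60,0,0,0,0,12,0,0,0,0,12,0,0,0,0,12,0,0,0,0,12,0,0,0,0,12,0,0,0,0]' 30
python3 -m jog '[12,0,0,0,0,12,0,0,0,0,12,0,0,0,0,12,0,0,0,0]' 
python3 plan.py
```

```text
time_s: 5.65
ee_pos: [557.7, -136.0, 56.5]
tool_rot: [[1.0, 0.019, 0.002], [0.019, -1.0, -0.001], [0.002, 0.001, -1.0]]
contact_force: [-0.3, -0.5, -0.4]
width: 28.8
grasp_force: 0.0
time_s: 5.98
ee_pos: [557.0, -135.7, 55.6]
tool_rot: [[1.0, 0.019, 0.0], [0.019, -1.0, 0.0], [0.0, -0.0, -1.0]]
contact_force: [-0.3, -0.1, 2.0]
width: 14.6
grasp_force: 30.0
t 5.98 p [ 557.  -135.7   55.6] heading 1.07 tilt 0.0002 w 14.6 gf 30.0 F [-0.3 -0.1  2. ] q6 1.27
```

```bash
python3 -m jog '[12,0,0,-0.3,0,12,-2,0,0,0,12,-4,0,0,0,12,-4,0,0,0]'
python3 -m jog '[12,-5,0,0,0,12,-5,0,0,0,12,-5,0,0,0,12,-5,0,0,0]'
python3 plan.py
```

```text
time_s: 6.32
ee_pos: [546.4, -135.9, 55.4]
tool_rot: [[1.0, 0.019, -0.001], [0.019, -1.0, 0.0], [-0.001, -0.0, -1.0]]
contact_force: [1.9, 0.1, -1.8]
width: 14.3
grasp_force: 30.0
time_s: 6.65
ee_pos: [525.9, -136.2, 55.5]
tool_rot: [[1.0, 0.019, -0.001], [0.019, -1.0, 0.0], [-0.001, -0.0, -1.0]]
contact_force: [-0.8, -0.0, -1.6]
width: 14.8
grasp_force: 30.0
t 6.65 p [ 525.9 -136.2   55.5] heading 1.07 tilt 0.0007 w 14.8 gf 30.0 F [-0.8 -0.  -1.6] q6 1.25
```

```bash
python3 -m jog '[12,-6,0,0,0,12,-6,0,0,0,12,-6,0,0,0,12,-6,0,0,0,12,-6,0,0,0,12,-6,0,0,0,12,-6,0,0,0,12,-6,0,0,0,12,-3,0,0,0,12,0,0,0,0]'
python3 -m jog '[12,0,0,-10,0,12,0,0,-20,0,12,0,0,-20,0,12,0,0,-5,0]' 50
python3 - <<'E'
from look import *
snap('wrist','w2')
E
python3 plan.py 500 100 100 91.8
```

```text
time_s: 7.48
ee_pos: [475.0, -137.2, 55.6]
tool_rot: [[1.0, 0.018, -0.001], [0.018, -1.0, 0.0], [-0.001, -0.0, -1.0]]
contact_force: [-0.2, 0.0, -1.8]
width: 14.7
grasp_force: 30.0
time_s: 7.82
ee_pos: [478.8, -138.2, 114.7]
tool_rot: [[1.0, 0.019, 0.006], [0.019, -1.0, -0.002], [0.006, 0.002, -1.0]]
contact_force: [0.4, -1.1, -0.8]
width: 13.9
grasp_force: 50.0
t 7.87 p [ 478.9 -138.2  114.5] heading 1.08 tilt 0.0070 w 13.9 gf 50.0 F [ 1.4  0.4 -0.6] q6 1.22
delta tool [  25.5 -237.8   14.1] yaw rad(tool z) -1.5833
```

View pics/w2.png

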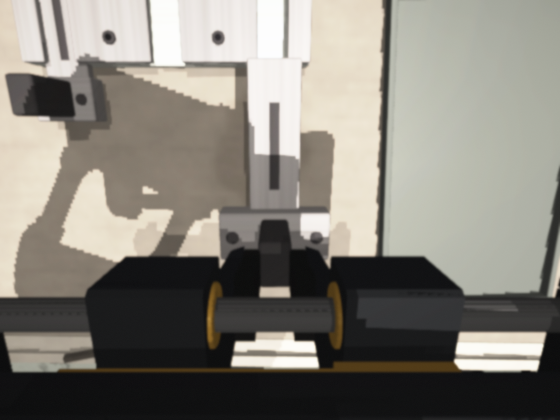

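The slider is held square: head at (274,232), tongue pointing up in the image. Next I turn a quarter and carry it to the calliper.

```bash
python3 -m jog '[12,0,0,-10,-0.06,12,0,0,-10,-0.12,12,0,0,0,-0.12,12,0,0,0,-0.12,12,0,0,0,-0.12,12,0,0,0,-0.12,12,0,0,0,-0.12,12,0,0,0,-0.12,12,0,0,0,-0.12,12,0,0,0,-0.12]'
python3 -m jog '[12,0,0,0,-0.12,12,0,0,0,-0.12,12,0,0,0,-0.12,12,0,0,0,-0.08,12,0,0,0,-0.03,12,0,0,0,0]'
python3 plan.py 526 176.4 136 92
```

```text
time_s: 8.7
ee_pos: [475.6, -137.1, 129.9]
tool_rot: [[0.395, 0.919, -0.001], [0.919, -0.395, 0.0], [-0.0, -0.001, -1.0]]
contact_force: [0.1, 0.8, -1.9]
width: 13.8
grasp_force: 50.0
time_s: 9.2
ee_pos: [475.6, -137.1, 129.9]
tool_rot: [[-0.059, 0.998, -0.001], [0.998, 0.059, 0.0], [0.0, -0.001, -1.0]]
contact_force: [0.4, -0.7, -1.5]
width: 13.7
grasp_force: 50.0
t 9.20 p [ 475.6 -137.1  129.9] heading 93.37 tilt 0.0010 w 13.7 gf 50.0 F [ 0.4 -0.7 -1.5] q6 -0.39
delta tool [310.   68.7  -6. ] yaw rad(tool z) 0.0239
```

```bash
python3 -m jog '[12,20,4,0,0.024,12,28,6,0,0,12,33,8,0,0,12,35,8,0,0,12,35,8,0,0,12,35,8,0,0,12,35,8,0,0,12,33,8,0,0,12,28,6,0,0,12,18,4,0,0]'
python3 -m jog '[12,10,1,0,0,12,0,0,0,0,12,0,0,0,0]'
python3 - <<'E'
from look import *
snap('wrist','w3')
E
python3 plan.py 526 176.4 100 92
```

```text
time_s: 10.03
ee_pos: [533.4, 167.9, 130.2]
tool_rot: [[-0.035, 0.999, -0.0], [0.999, 0.035, 0.001], [0.001, -0.0, -1.0]]
contact_force: [0.8, -0.6, -1.2]
width: 13.6
grasp_force: 50.0
time_s: 10.28
ee_pos: [533.4, 174.6, 130.1]
tool_rot: [[-0.035, 0.999, -0.001], [0.999, 0.035, -0.001], [-0.001, -0.001, -1.0]]
contact_force: [0.3, -0.5, -2.0]
width: 13.9
grasp_force: 50.0
t 10.33 p [533.4 174.  130.2] heading 91.93 tilt 0.0014 w 13.9 gf 50.0 F [ 0.1  0.2 -1. ] q6 0.24
delta tool [ 2.6 -7.3 30.2] yaw rad(tool z) -0.0012
```

View pics/w3.png

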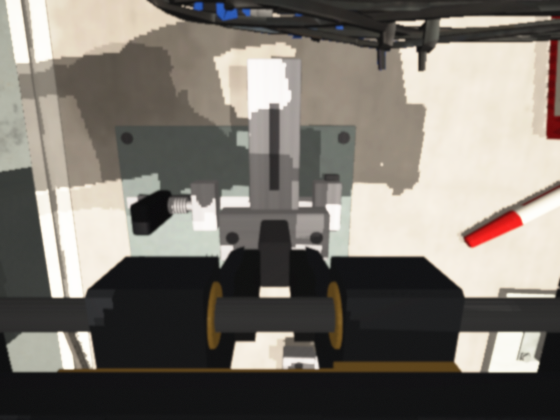

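The slider hangs over the bed between jaw (203,205) and anvil (330,205). Cables run along the top edge, so I'm checking where they are before going down.

```bash
python3 - <<'E'
from hm import *
a,P=load('w3')
q=P[0:70,200:350].reshape(-1,3); q=q[q[:,2]>20]; print('cable min y',np.nanmin(q[:,1]),q[np.nanargmin(q[:,1])], 'z range',np.nanpercentile(q[:,2],[1,99]))
comps(P,'tongue',70,110,(480,580,200,330))
comps(P,'anvil/jaw',18,30,(440,620,150,230))
E
python3 -m jog '[12,0,-4,10,0,12,1.5,-3,10,0,12,1,-0.5,5,0,12,0,0,0,0]'
python3 plan.py 526 176.4 53.6 92
```

```text
cable min y 270.43985575339366 [517.83542803 270.43985575  91.9855882 ] z range [ 41.0802177  113.18685002]
tongue n 5576 c [530.1 296.6] size [ 16.2 100.4] ang 87.29 z 96.1 xr [481.3 579.3] yr [287.7 302.1]
tongue n 7114 c [530.3 238.1] size [30.2 76.9] ang 2.0 z 90.0 xr [515.2 545.2] yr [200.9 275.7]
anvil/jaw n 1662 c [462.8 174.3] size [43.8 40.2] ang 2.07 z 23.4 xr [442.7 484.6] yr [155.1 194.6]
anvil/jaw n 942 c [576.1 178.7] size [22.5 39.7] ang 1.94 z 23.6 xr [564.7 587. ] yr [160.2 198.5]
time_s: 10.67
ee_pos: [524.0, 176.0, 103.1]
tool_rot: [[-0.033, 0.999, -0.004], [0.999, 0.033, -0.001], [-0.001, -0.004, -1.0]]
contact_force: [-0.5, 0.0, -2.7]
width: 13.7
grasp_force: 50.0
t 10.67 p [524.  176.  103.1] heading 91.89 tilt 0.0046 w 13.7 gf 50.0 F [-0.5  0.  -2.7] q6 0.25
delta tool [ 0.3  2.2 49.5] yaw rad(tool z) -0.0019
```

```bash
python3 -m jog '[12,-3,1,10,0,12,-3,1,12,0,12,0,0,12,0,12,0,0,8,0,12,0,0,4,0,12,0,0,0,0,12,0,0,0,0]'
python3 plan.py 526 171 53.6 92
```

```text
time_s: 11.25
ee_pos: [528.3, 171.3, 59.2]
tool_rot: [[-0.034, 0.999, -0.001], [0.999, 0.034, -0.0], [-0.0, -0.001, -1.0]]
contact_force: [0.6, 0.4, -1.4]
width: 13.9
grasp_force: 50.0
t 11.25 p [528.3 171.3  59.2] heading 91.95 tilt 0.0009 w 13.9 gf 50.0 F [ 0.6  0.4 -1.4] q6 0.23
delta tool [-0.2 -2.3  5.6] yaw rad(tool z) -0.0008
```

```bash
python3 -m jog '[12,0,-1,2,0,12,0,0,2,0,12,0,0,1,0,12,0,0,0.5,0,12,0,0,0,0]'
python3 plan.py
```

```text
time_s: 11.67
ee_pos: [527.7, 171.5, 54.6]
tool_rot: [[-0.034, 0.999, 0.0], [0.999, 0.034, 0.0], [0.0, 0.0, -1.0]]
contact_force: [-1.5, 0.3, 0.4]
width: 14.1
grasp_force: 50.0
t 11.67 p [527.7 171.5  54.6] heading 91.95 tilt 0.0006 w 14.1 gf 50.0 F [-1.5  0.3  0.4] q6 0.23
```

```bash
python3 -m jog '[12,0,0,0.6,0,12,0,0,0.4,0,12,0,0,0,0]'
python3 -m jog '[40,0,0,0,0,40,0,0,0,0,40,0,0,0,0,40,0,0,0,0,40,0,0,-10,0,40,0,0,-20,0,40,0,0,-25,0,40,0,0,-25,0,40,0,0,0,0]'
python3 - <<'E'
from look import *
snap('wrist','w4')
from hm import *
a,P=load('w4')
comps(P,'block',55,70,(430,620,140,220)); comps(P,'head/jaws',20,30,(430,620,140,220)); comps(P,'tongue',11,18,(480,580,190,300))
E
python3 plan.py
```

```text
time_s: 11.92
ee_pos: [527.7, 171.8, 54.5]
tool_rot: [[-0.034, 0.999, 0.0], [0.999, 0.034, 0.001], [0.001, 0.0, -1.0]]
contact_force: [-3.8, 1.7, 6.3]
width: 13.9
grasp_force: 50.0
time_s: 12.67
ee_pos: [531.5, 172.3, 139.6]
tool_rot: [[-0.034, 0.999, 0.01], [0.999, 0.034, 0.003], [0.002, 0.01, -1.0]]
contact_force: [1.2, -0.6, 1.0]
width: 39.6
grasp_force: 0.0
block n 677 c [438.  173.6] size [13.8 24.1] ang 1.5 z 62.6 xr [431.3 444.8] yr [162.1 185.4]
block n 703 c [526.6 173.7] size [15.5 23.9] ang 1.89 z 63.4 xr [519.2 534.5] yr [162.  185.6]
head/jaws n 1435 c [458.7 174.5] size [51.8 39.5] ang 2.18 z 23.5 xr [438.8 484.5] yr [156.  194.5]
head/jaws n 1219 c [576.1 178.4] size [22.2 40.1] ang 2.06 z 23.6 xr [565.  586.9] yr [158.9 198.3]
head/jaws n 2077 c [527.  173.5] size [65.9 30.1] ang 2.11 z 23.6 xr [494.4 559.3] yr [158.6 188.9]
tongue n 3675 c [524.8 231.6] size [30.  83.7] ang 1.41 z 13.6 xr [509.6 539.7] yr [191.  272.8]
tongue n 42 c [574.3 200.6] size [11.1  4.9] ang 3.18 z 12.2 xr [569.2 579.8] yr [198.1 203.3]
t 12.72 p [530.4 172.  137.3] heading 91.95 tilt 0.0075 w 40.0 gf 0.0 F [ 0.2 -0.1  0.1] q6 0.23
```

View pics/w4.png

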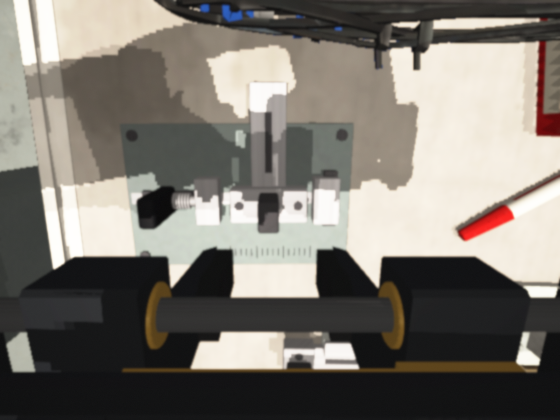

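The wide slider lies square at (527,173.5): head end 5 mm from the anvil, jaw about 10 mm away. Now the thumb post at (438,173.6).

```bash
python3 -m jog '[40,1,-20,0,0,40,1,-30,0,0,40,1,-28,0,0,40,1,-12,0,0,40,0,0,0,0,40,0,0,0,0]' 
python3 plan.py 438 173.6 57.5 92
```

```text
time_s: 13.22
ee_pos: [437.6, 172.3, 133.1]
tool_rot: [[-0.035, 0.999, 0.001], [0.999, 0.035, 0.0], [-0.0, 0.001, -1.0]]
contact_force: [-0.4, -0.0, 0.6]
width: 40.3
grasp_force: 0.0
t 13.22 p [437.6 172.3 133.1] heading 91.99 tilt 0.0009 w 40.3 gf 0.0 F [-0.4 -0.   0.6] q6 0.29
delta tool [ 1.3  0.4 75.6] yaw rad(tool z) -0.0002
```

```bash
python3 -m jog '[40,1,0.4,30,0,40,0,0,25,0,40,0,0,15,0,40,0,0,5,0,40,0,0,0,0,8,0,0,0,0,8,0,0,0,0,8,0,0,0,0,8,0,0,0,0,8,0,0,0,0]' 15
python3 plan.py
```

```text
time_s: 14.05
ee_pos: [438.5, 173.4, 59.1]
tool_rot: [[-0.034, 0.999, 0.002], [0.999, 0.034, 0.001], [0.0, 0.002, -1.0]]
contact_force: [-0.9, -0.6, -0.6]
width: 9.4
grasp_force: 0.0
t 14.05 p [438.5 173.4  59.1] heading 91.95 tilt 0.0018 w 9.4 gf 0.0 F [-0.9 -0.6 -0.6] q6 0.29
```

```bash
python3 -m jog '[8,0,0,0,0,8,0,0,0,0]'
python3 - <<'E'
from look import *
snap('wrist','w5')
E
```

```text
time_s: 14.22
ee_pos: [437.9, 173.3, 58.6]
tool_rot: [[-0.034, 0.999, 0.001], [0.999, 0.034, 0.0], [0.0, 0.001, -1.0]]
contact_force: [0.8, -0.4, 0.7]
width: 7.9
grasp_force: 0.0
```

View pics/w5.png

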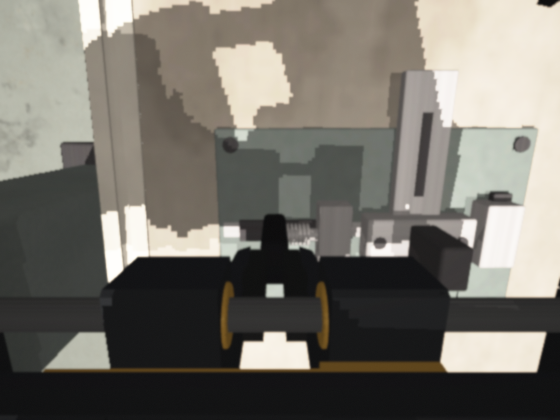

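```bash
python3 - <<'E'
from hm import *
a,P=load('w5')
for v in (220,230,240,250,262,275): print(v,[tuple(np.round(P[v,u]).astype(int)) for u in (240,255,265,275,285,295,310)])
comps(P,'jaws',20,30,(420,620,140,220))
E
```

```text
220 [(np.int64(415), np.int64(180), np.int64(7)), (np.int64(425), np.int64(180), np.int64(7)), (np.int64(431), np.int64(185), np.int64(23)), (np.int64(437), np.int64(185), np.int64(25)), (np.int64(444), np.int64(183), np.int64(17)), (np.int64(451), np.int64(181), np.int64(7)), (np.int64(460), np.int64(181), np.int64(7))]
230 [(np.int64(415), np.int64(174), np.int64(10)), (np.int64(425), np.int64(174), np.int64(10)), (np.int64(432), np.int64(185), np.int64(44)), (np.int64(437), np.int64(186), np.int64(45)), (np.int64(443), np.int64(185), np.int64(42)), (np.int64(450), np.int64(179), np.int64(22)), (np.int64(460), np.int64(177), np.int64(17))]
240 [(np.int64(415), np.int64(166), np.int64(8)), (np.int64(425), np.int64(167), np.int64(10)), (np.int64(432), np.int64(185), np.int64(60)), (np.int64(437), np.int64(185), np.int64(60)), (np.int64(442), np.int64(185), np.int64(58)), (np.int64(450), np.int64(173), np.int64(23)), (np.int64(460), np.int64(171), np.int64(19))]
250 [(np.int64(421), np.int64(183), np.int64(70)), (np.int64(428), np.int64(182), np.int64(67)), (np.int64(433), np.int64(18
[... 629 characters left out ...]
p.int64(433), np.int64(178), np.int64(85)), (np.int64(438), np.int64(168), np.int64(63)), (np.int64(442), np.int64(179), np.int64(86)), (np.int64(445), np.int64(183), np.int64(94)), (np.int64(451), np.int64(185), np.int64(97))]
jaws n 1703 c [473.  177.6] size [22.4 34.7] ang 2.21 z 23.6 xr [463.8 483.8] yr [163.6 194.8]
jaws n 2441 c [575.8 178.5] size [23.5 40.5] ang 2.9 z 23.6 xr [564.4 586.6] yr [159.2 198.4]
jaws n 109 c [436.7 184.6] size [13.4  2.6] ang 5.43 z 24.9 xr [430.2 443.4] yr [182.7 185.8]
jaws n 2768 c [526.5 176.6] size [66.2 24.4] ang 1.99 z 23.6 xr [493.7 558.4] yr [164.9 189.2]
jaws n 296 c [452.  174.7] size [13.4 18.4] ang 81.35 z 22.3 xr [444.9 460.7] yr [168.6 180.3]
```

```bash
python3 -m jog '[8,0,2,0,0,8,0,2,0,0,8,0,2,0,0,8,0,2,0,0,8,0,0,0,0]'
python3 - <<'E'
from look import *
snap('wrist','w6')
from hm import *
a,P=load('w6')
comps(P,'jaws',20,30,(420,620,140,220))
comps(P,'post',40,64.5,(420,460,180,190))
E
python3 plan.py
```

```text
time_s: 14.68
ee_pos: [446.4, 173.5, 58.3]
tool_rot: [[-0.034, 0.999, 0.0], [0.999, 0.034, 0.0], [0.0, 0.0, -1.0]]
contact_force: [0.1, -0.9, 0.1]
width: 8.1
grasp_force: 0.0
jaws n 1624 c [474.1 177.8] size [20.3 34.7] ang 2.09 z 23.6 xr [464.  483.9] yr [163.6 194.9]
jaws n 2433 c [575.8 178.6] size [23.8 40.3] ang 2.92 z 23.6 xr [564.3 586.5] yr [159.2 198.4]
jaws n 102 c [436.6 184.4] size [13.5  2.8] ang 5.81 z 25.5 xr [430.4 443.5] yr [183.1 185.9]
jaws n 2817 c [526.9 174.9] size [67.2 29.1] ang 0.25 z 23.6 xr [493.8 558.9] yr [164.6 189.1]
jaws n 374 c [453.9 173.1] size [19.2 15.8] ang 1.82 z 21.8 xr [444.4 462.3] yr [166.6 180. ]
post n 548 c [437.3 183.8] size [ 5.7 14. ] ang 81.65 z 57.8 xr [430.5 443.8] yr [180.7 185.9]
t 14.73 p [446.1 173.5  58.2] heading 91.94 tilt 0.0001 w 8.2 gf 0.0 F [ 0.4  0.3 -0.2] q6 0.29
```

View pics/w6.png

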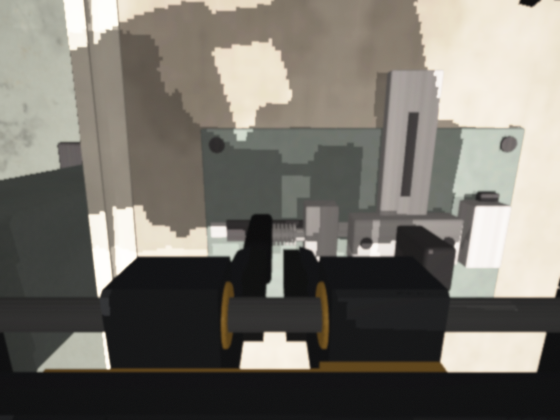

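```bash
python3 - <<'E'
from hm import *
s=read_state()
a,P=load('w6'); R=np.array(s['tool_rot']); p=np.array(s['ee_pos'])
T=(P-p)@R   # tool-frame coords
m=(abs(T[...,0])<40)&(abs(T[...,1])<40)&(T[...,2]<26)&(T[...,2]>-45)
for lo in range(-45,30,5):
    k=m&(T[...,2]>=lo)&(T[...,2]<lo+5)
    for sgn in (-1,1):
        kk=k&(np.sign(T[...,1])==sgn)
        if kk.sum()>5: print(lo,sgn,kk.sum(),'x',np.round(np.percentile(T[kk][:,0],[2,98]),1),'y',np.round(np.percentile(T[kk][:,1],[2,98]),1))
E
```

```text
-45 -1 183 x [ 8.8 11.4] y [-16.   -5.3]
-45 1 181 x [ 8.8 11.2] y [ 4.7 15.3]
-40 -1 176 x [ 8.9 11.2] y [-17.   -5.9]
-40 1 174 x [ 8.9 11.1] y [ 5.1 16.3]
-35 -1 200 x [ 3.4 11.2] y [-17.5  -5.1]
-35 1 193 x [ 3.6 11.2] y [ 4.8 17.1]
-30 -1 245 x [-3.3 11.2] y [-18.1  -4.3]
-30 1 243 x [-3.2 11.2] y [ 3.7 17.5]
-25 -1 157 x [ 8.9 11.2] y [-18.3  -4.3]
-25 1 167 x [ 8.8 11.2] y [ 3.9 17.8]
-20 -1 135 x [ 8.8 11.2] y [-17.9  -4.6]
-20 1 132 x [ 8.9 11.2] y [ 4.3 17.2]
-15 -1 146 x [-7.5 11.1] y [-16.9  -4.2]
-15 1 149 x [-7.6 11.1] y [ 3.7 16.5]
-10 -1 108 x [-5.7 11.2] y [-14.5  -3.5]
-10 1 65 x [ 8.1 10.9] y [ 3.8 13.9]
-5 -1 385 x [-9.  12.4] y [-14.7  -2. ]
0 -1 83 x [ 9.7 12.7] y [-15.1  -2. ]
5 -1 84 x [ 9.6 12.6] y [-15.   -2.1]
10 -1 65 x [10.2 12.6] y [-15.   -2.2]
15 -1 70 x [10.  12.6] y [-14.8  -2.1]
20 -1 60 x [10.3 12.6] y [-14.7  -2.2]
25 -1 11 x [10.5 12.7] y [-14.   -2.3]
```

Depth shows the fingertips end about 6 mm behind the reported TCP, not 25 mm ahead. So the slider was held only by its block's top, and the post passed below the fingers. I'll open, re-centre and lower carefully.

```bash
python3 -c "
import cell;print([n for n in dir(cell) if not n.startswith('__')], getattr(cell,'tcp_to_tips',None))"
python3 -m jog '[40,0,-4,-5,0,40,0,-4.2,0,0,40,0,0,0,0,40,0,0,5,0,40,0,0,5,0,40,0,0,4,0,40,0,0,4,0,40,0,0,0,0,40,0,0,0,0]'
python3 - <<'E'
from look import *
snap('wrist','w7')
from hm import *
s=read_state(); a,P=load('w7'); R=np.array(s['tool_rot']); p=np.array(s['ee_pos'])
T=(P-p)@R
k=(abs(T[...,0])<14)&(abs(T[...,1])>18)&(abs(T[...,1])<40)&(T[...,2]<26)&(T[...,2]>-60)
for sg in (-1,1): print('finger lower end tool z',sg,np.percentile(T[k&(T[...,1]*sg>0)][:,2],[98,99.5]))
k=(abs(T[...,0])<45)&(abs(T[...,1])>42)&(abs(T[...,1])<95)&(T[...,2]<0)
print('body lower tool z',np.percentile(T[k][:,2],[95,99]))
E
python3 plan.py
```

```text
['PlanningError', 'calibration', 'finish_job', 'read_camera', 'read_state', 'tcp_to_tips'] 25.0
time_s: 15.48
ee_pos: [437.1, 173.0, 44.6]
tool_rot: [[-0.034, 0.999, -0.001], [0.999, 0.034, -0.0], [-0.0, -0.001, -1.0]]
contact_force: [0.3, -0.5, 0.4]
width: 40.1
grasp_force: 0.0
finger lower end tool z -1 [-8.29607421 -6.81776052]
finger lower end tool z 1 [24.89166289 25.74984886]
body lower tool z [-72.20590689  -5.36031935]
t 15.53 p [437.5 173.1  44.9] heading 91.95 tilt 0.0006 w 39.8 gf 0.0 F [-0.1 -0.1  0.3] q6 0.29
```

```bash
python3 -m jog '[40,0,0.3,4,0,40,0,0,4,0,40,0,0,2,0,8,0,0,0,0,8,0,0,0,0,8,0,0,0,0,8,0,0,0,0,8,0,0,0,0]' 15
python3 plan.py
```

```text
time_s: 16.2
ee_pos: [438.0, 173.3, 35.4]
tool_rot: [[-0.034, 0.999, 0.0], [0.999, 0.034, 0.0], [0.0, 0.0, -1.0]]
contact_force: [-0.3, -0.3, -0.5]
width: 13.8
grasp_force: 15.0
t 16.20 p [438.  173.3  35.4] heading 91.95 tilt 0.0003 w 13.8 gf 15.0 F [-0.3 -0.3 -0.5] q6 0.29
```

Post gripped (13.8 mm at 15 N). Pushing gently now.

```bash
python3 -m jog '[8,0,2,0,0,8,0,2,0,0,8,0,2,0,0,8,0,2,0,0,8,0,2,0,0,8,0,2,0,0,8,0,0,0,0]'
python3 plan.py
python3 -m jog '[8,0,1.5,0,0,8,0,1.5,0,0,8,0,1,0,0,8,0,1,0,0,8,0,1,0,0,8,0,0,0,0,8,0,0,0,0]'
python3 plan.py
```

```text
time_s: 16.78
ee_pos: [450.3, 173.7, 35.3]
tool_rot: [[-0.034, 0.999, 0.0], [0.999, 0.034, 0.0], [0.0, 0.0, -1.0]]
contact_force: [-2.0, 0.4, 4.0]
width: 13.9
grasp_force: 15.0
t 16.78 p [450.3 173.7  35.3] heading 91.94 tilt 0.0001 w 13.9 gf 15.0 F [-2.   0.4  4. ] q6 0.28
time_s: 17.37
ee_pos: [455.9, 173.9, 35.3]
tool_rot: [[-0.034, 0.999, 0.0], [0.999, 0.034, 0.0], [0.0, 0.0, -1.0]]
contact_force: [-1.4, 0.7, 3.5]
width: 14.0
grasp_force: 15.0
t 17.37 p [455.9 173.9  35.3] heading 91.94 tilt 0.0001 w 14.0 gf 15.0 F [-1.4  0.7  3.5] q6 0.28
```

```bash
python3 -m jog '[8,0,1,0,0,8,0,1,0,0,8,0,1,0,0,8,0,1,0,0,8,0,0,0,0,8,0,0,0,0]'
python3 plan.py
python3 - <<'E'
from look import *
snap('wrist','w8')
from hm import *
a,P=load('w8')
comps(P,'jaws',20,30,(460,620,140,220))
E
python3 plan.py
```

```text
time_s: 17.87
ee_pos: [459.5, 174.0, 35.3]
tool_rot: [[-0.034, 0.999, -0.001], [0.999, 0.034, -0.0], [-0.0, -0.001, -1.0]]
contact_force: [-3.8, 1.3, 5.9]
width: 13.8
grasp_force: 15.0
t 17.87 p [459.5 174.   35.3] heading 91.94 tilt 0.0011 w 13.8 gf 15.0 F [-3.8  1.3  5.9] q6 0.28
jaws n 7237 c [533.4 177.4] size [109.4  40. ] ang 2.0 z 23.6 xr [479.2 586. ] yr [160.3 198.2]
jaws n 57 c [463.  185.7] size [1.4 5.6] ang 66.81 z 25.5 xr [460.3 465.3] yr [184.  186.6]
jaws n 85 c [472.1 178.7] size [6.7 5.2] ang 3.51 z 21.8 xr [468.7 474.9] yr [176. 181.]
t 17.92 p [459.4 174.   35.3] heading 91.95 tilt 0.0010 w 13.6 gf 15.0 F [-4.2  0.7  6.3] q6 0.28
```

```bash
python3 -m jog '[8,0,1,0,0,8,0,1,0,0,8,0,0.5,0,0,8,0,0,0,0,8,0,0,0,0,8,0,0,0,0,8,0,0,0,0,8,0,0,0,0,8,0,0,0,0,8,0,0,0,0]'
python3 -m jog '[8,0,0,0,0,8,0,0,0,0,8,0,0,0,0]'
python3 plan.py
```

```text
time_s: 18.75
ee_pos: [461.5, 174.1, 35.3]
tool_rot: [[-0.034, 0.999, -0.002], [0.999, 0.034, -0.0], [-0.0, -0.002, -1.0]]
contact_force: [-5.7, 0.6, 8.0]
width: 13.9
grasp_force: 15.0
time_s: 19.0
ee_pos: [461.5, 174.0, 35.3]
tool_rot: [[-0.034, 0.999, -0.002], [0.999, 0.034, -0.0], [-0.0, -0.002, -1.0]]
contact_force: [-5.4, 0.7, 7.6]
width: 13.6
grasp_force: 15.0
t 19.00 p [461.5 174.   35.3] heading 91.94 tilt 0.0019 w 13.6 gf 15.0 F [-5.4  0.7  7.6] q6 0.28
```

Gripped with about 5.5 N at the post (4.3 N net) for over 0.8 s. Now I open the jaw and fetch the slider, gripping deeper this time.

```bash
python3 -m jog '[8,0,-2,0,0,8,0,-3,0,0,8,0,-4,0,0,8,0,-5,0,0,8,0,-5,0,0,8,0,-5,0,0,8,0,-4,0,0,8,0,-2,0,0,8,0,0,0,0]'
python3 plan.py
python3 -m jog '[40,0,0,0,0,40,0,0,0,0,40,0,0,0,0,40,0,0,-20,0,40,0,0,-30,0,40,0,0,-30,0,40,0,0,-10,0,40,0,0,0,0,40,0,0,0,0]'
python3 - <<'E'
from look import *
snap('wrist','w9')
from hm import *
a,P=load('w9')
comps(P,'block',55,70,(420,620,140,220)); comps(P,'jaws',20,30,(460,620,140,220)); comps(P,'tray',2,20,(380,660,-420,-180),300)
E
python3 plan.py 532 174 130 92
```

```text
time_s: 19.75
ee_pos: [431.9, 173.0, 35.3]
tool_rot: [[-0.034, 0.999, -0.0], [0.999, 0.034, 0.0], [0.0, -0.0, -1.0]]
contact_force: [-1.0, 0.2, 2.1]
width: 14.0
grasp_force: 15.0
t 19.75 p [431.9 173.   35.3] heading 91.96 tilt 0.0001 w 14.0 gf 15.0 F [-1.   0.2  2.1] q6 0.29
time_s: 20.5
ee_pos: [432.5, 173.0, 125.0]
tool_rot: [[-0.034, 0.999, 0.001], [0.999, 0.034, 0.0], [0.0, 0.001, -1.0]]
contact_force: [-0.0, -0.0, -1.0]
width: 40.4
grasp_force: 0.0
block n 670 c [431.4 173.6] size [13.4 23.6] ang 1.45 z 62.6 xr [424.6 438.1] yr [162.2 185.3]
block n 924 c [531.7 174.3] size [16.6 24.2] ang 2.05 z 63.2 xr [523.5 539.3] yr [162.6 186.1]
jaws n 1092 c [469.3 174.6] size [18.6 40.4] ang 0.1 z 23.7 xr [460.2 478.1] yr [154.9 194.4]
jaws n 3214 c [543.1 177.6] size [88.7 39.7] ang 2.01 z 23.7 xr [499.2 586.2] yr [159.1 197.9]
t 20.55 p [431.5 172.7 123.9] heading 91.94 tilt 0.0019 w 40.2 gf 0.0 F [-0.2  0.5 -0.3] q6 0.29
delta tool [ -2.1 100.5  -6.3] yaw rad(tool z) -0.001
```

```bash
python3 -m jog '[40,0,25,0,0,40,-1,35,0,0,40,-1,28,0,0,40,0,12,0,0,40,0,0,20,0,40,0,0,30,0,40,0,0,25,0,40,0,0,12,0,40,0,0,4,0,40,0,0,0,0]'
python3 plan.py 531.7 174.3 24.5 92
```

```text
time_s: 21.38
ee_pos: [530.3, 173.9, 32.1]
tool_rot: [[-0.034, 0.999, -0.004], [0.999, 0.034, -0.001], [-0.001, -0.005, -1.0]]
contact_force: [0.8, 0.2, -0.3]
width: 40.2
grasp_force: 0.0
t 21.38 p [530.3 173.9  32.1] heading 91.95 tilt 0.0046 w 40.2 gf 0.0 F [ 0.8  0.2 -0.3] q6 0.24
delta tool [0.3 1.4 7.6] yaw rad(tool z) -0.0008
```

```bash
python3 -m jog '[40,0,0.5,4,0,40,0,0,3,0,40,0,0,0,0,10,0,0,0,0,10,0,0,0,0,10,0,0,0,0,10,0,0,0,0,10,0,0,0,0,10,0,0,0,0]' 45
python3 plan.py
python3 -m jog '[10,0,-2,-1,0,10,0,-2,-2,0,10,0,-2,-3,0,10,0,0,-10,0,10,0,0,-25,0,10,0,0,-30,0,10,0,0,-20,0,10,0,0,-5,0,10,0,0,0,0]'
python3 - <<'E'
from look import *
snap('top','t2')
from hm import *
a,P=load('t2')
comps(P,'tray',2,20,(350,700,-450,-180),300)
P[P[...,2]<8]=np.nan
comps(P,'traywall',8,20,(350,700,-450,-180),100)
E
python3 plan.py
```

```text
time_s: 22.13
ee_pos: [532.7, 174.6, 27.7]
tool_rot: [[-0.034, 0.999, -0.0], [0.999, 0.034, 0.0], [0.0, -0.0, -1.0]]
contact_force: [-2.5, 0.9, 4.3]
width: 15.7
grasp_force: 45.0
t 22.13 p [532.7 174.6  27.7] heading 91.94 tilt 0.0004 w 15.7 gf 45.0 F [-2.5  0.9  4.3] q6 0.24
time_s: 22.88
ee_pos: [528.7, 174.7, 125.9]
tool_rot: [[-0.034, 0.999, 0.005], [0.999, 0.034, 0.001], [0.001, 0.005, -1.0]]
contact_force: [-0.5, -0.3, -1.8]
width: 15.4
grasp_force: 45.0
tray n 6763 c [ 523.8 -296.7] size [270.4 170.6] ang 4.75 z 4.6 xr [398.8 646.5] yr [-375.7 -219.5]
tray n 367 c [ 472.6 -444.8] size [162.   10.4] ang 0.06 z 9.6 xr [393.7 548.2] yr [-449.9 -442.6]
traywall n 829 c [ 522.8 -297.9] size [250.  151.1] ang 3.81 z 11.9 xr [394.8 650.6] yr [-378.3 -216.7]
traywall n 250 c [ 469.8 -446.6] size [156.4   6.7] ang 0.0 z 11.0 xr [393.7 546.8] yr [-449.9 -443.4]
t 22.93 p [527.3 174.3 123.9] heading 91.95 tilt 0.0018 w 15.5 gf 45.0 F [-0.3 -0.1 -2.4] q6 0.24
```

Held firmly now (15.5 mm at 45 N). The tray is at (523,-298), yaw 4°, not yet knocked. Carrying the slider there.

```bash
python3 -m jog '[10,-15,1,0,-0.035,10,-30,2.5,0,0,10,-38,3,0,0,10,-38,3,0,0,10,-38,3,0,0,10,-38,3,0,0,10,-38,3,0,0,10,-38,3,0,0,10,-38,3,0,0,10,-38,3,0,0]'
python3 -m jog '[10,-38,3,0,0,10,-38,3,0,0,10,-33,3,0,0,10,-25,2.5,0,0,10,-15,1,0,0,10,-5,0,0,0,10,0,0,0,0,10,0,0,0,0]'
python3 plan.py 585.6 -335.7 60 94
```

```text
time_s: 23.77
ee_pos: [576.0, -173.5, 120.5]
tool_rot: [[-0.069, 0.998, -0.004], [0.998, 0.069, 0.001], [0.002, -0.004, -1.0]]
contact_force: [0.8, 0.1, -0.9]
width: 15.5
grasp_force: 45.0
time_s: 24.43
ee_pos: [600.1, -323.4, 121.9]
tool_rot: [[-0.069, 0.998, -0.002], [0.998, 0.069, 0.002], [0.002, -0.002, -1.0]]
contact_force: [0.8, 0.2, -1.7]
width: 16.0
grasp_force: 45.0
t 24.43 p [ 600.1 -323.4  121.9] heading 93.96 tilt 0.0029 w 16.0 gf 45.0 F [ 0.8  0.2 -1.7] q6 -0.60
delta tool [-11.4 -15.2  61.9] yaw rad(tool z) -0.0007
```

```bash
python3 -m jog '[10,-6,-8,10,0,10,-5,-7,15,0,10,0,0,20,0,10,0,0,10,0,10,0,0,0,0,10,0,0,0,0]'
python3 - <<'E'
from look import *
snap('wrist','w10'); snap('top','t3')
from hm import *
a,P=load('t3'); comps(P,'traywall top',8,20,(350,700,-430,-180),100)
a,P=load('w10'); comps(P,'slider',28,80,(480,680,-360,-200),200)
E
python3 plan.py 585.6 -335.7 25.7 94
```

```text
time_s: 24.93
ee_pos: [585.9, -335.6, 67.2]
tool_rot: [[-0.07, 0.998, -0.002], [0.998, 0.07, 0.001], [0.002, -0.002, -1.0]]
contact_force: [-0.3, 0.2, -0.7]
width: 15.8
grasp_force: 45.0
traywall top n 499 c [ 549.4 -298.1] size [250.6 124.5] ang 3.75 z 11.9 xr [421.3 675.6] yr [-355.9 -229.7]
slider n 13933 c [ 581.7 -288.9] size [ 66.1 105.9] ang 4.37 z 53.4 xr [554.4 615.3] yr [-335.  -237.5]
t 25.03 p [ 587.5 -336.8   69.2] heading 94.00 tilt 0.0016 w 15.6 gf 45.0 F [ 1.5 -0.4 -1.4] q6 -0.63
delta tool [ 1.2 -1.9 43.5] yaw rad(tool z) -0.0001
```

View pics/w10.png

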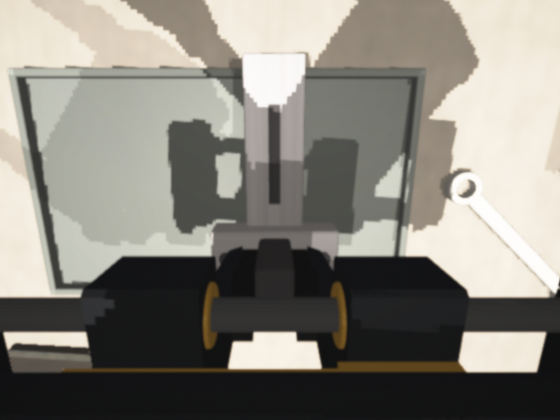

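The tray has been knocked: it now spans x 421 to 676 (was 395 to 650). In the image its walls are at u of about 30 and 415, with the far edge at v of about 72. Measuring it from this view.

```bash
python3 - <<'E'
from hm import *
a,P=load('w10')
w=(P[...,2]>9)&(P[...,2]<14)&(P[...,0]>380)&(P[...,0]<720)&(P[...,1]<-190)
q=P[w]
# far wall (top edge) outer line: max y per x
xs=np.arange(440,560,6); ys=[q[abs(q[:,0]-x)<3,1].max() for x in xs]; f=np.polyfit(xs,ys,1); print('far edge yaw',np.degrees(np.arctan(f[0])),'y at 550',np.polyval(f,550), 'resid',np.std(ys-np.polyval(f,xs)))
for nm,s in (('left',q[q[:,0]<480]),('right',q[q[:,0]>640])):
    yy=np.arange(-335,-250,6); xx=[(s[abs(s[:,1]-y)<3,0].min() if nm=='left' else s[abs(s[:,1]-y)<3,0].max()) if (abs(s[:,1]-y)<3).any() else np.nan for y in yy]
    yy=yy[~np.isnan(xx)]; xx=np.array(xx)[~np.isnan(xx)]; g=np.polyfit(yy,xx,1); print(nm,'yaw',np.degrees(np.arctan(-g[0])),'x at -311',np.polyval(g,-311),len(yy))
E
```

```text
far edge yaw 4.007763213321455 y at 550 -237.7208770218168 resid 0.06963415203122378
left yaw 4.180401868703034 x at -311 423.0747780781081 15
right yaw 12.257356961311123 x at -311 687.6569399057305 15
```

```bash
python3 -m jog '[10,-6,8,0,0,10,-6,9,0,0,10,-3,6,0,0,10,0,0,0,0,10,0,0,0,0]'
python3 plan.py 611.2 -350.7 25.7 94
```

```text
time_s: 25.45
ee_pos: [611.6, -350.7, 68.8]
tool_rot: [[-0.069, 0.998, 0.001], [0.998, 0.069, -0.001], [-0.001, 0.001, -1.0]]
contact_force: [-1.1, 0.1, -2.4]
width: 15.5
grasp_force: 45.0
t 25.45 p [ 611.6 -350.7   68.8] heading 93.96 tilt 0.0010 w 15.5 gf 45.0 F [-1.1  0.1 -2.4] q6 -0.63
delta tool [ 0.  -0.4 43.1] yaw rad(tool z) -0.0007
```

```bash
python3 -m jog '[10,0,0,15,0,10,0,0,15,0,10,0,0,8,0,10,0,0,3,0,10,0,0,1,0,10,0,0,0.5,0,10,0,0,0,0,10,0,0,0,0]'
python3 plan.py
python3 -m jog '[34,0,0,0,0,34,0,0,0,0,34,0,0,0,0,34,0,0,0,0,34,0,0,-15,0,34,0,0,-30,0,34,0,0,-35,0,34,0,0,-35,0,34,0,0,-10,0,34,0,0,0,0]'
python3 - <<'E'
from look import *
snap('wrist','w11')
from hm import *
a,P=load('w11'); comps(P,'block',50,70,(480,680,-420,-200)); comps(P,'head',17,28,(480,680,-420,-200)); comps(P,'tongue',9.5,14.5,(590,630,-335,-242))
E
python3 plan.py 520 -340 150 94
```

```text
time_s: 26.12
ee_pos: [609.4, -349.4, 25.5]
tool_rot: [[-0.069, 0.998, -0.003], [0.998, 0.069, 0.002], [0.002, -0.003, -1.0]]
contact_force: [-4.2, 1.9, 6.6]
width: 16.1
grasp_force: 45.0
t 26.12 p [ 609.4 -349.4   25.5] heading 93.96 tilt 0.0033 w 16.1 gf 45.0 F [-4.2  1.9  6.6] q6 -0.63
time_s: 26.95
ee_pos: [613.8, -352.1, 157.3]
tool_rot: [[-0.069, 0.998, 0.009], [0.998, 0.069, -0.005], [-0.006, 0.008, -1.0]]
contact_force: [0.5, -0.5, 0.0]
width: 34.0
grasp_force: 0.0
block n 631 c [ 609.2 -349.8] size [15.9 24.2] ang 5.5 z 61.4 xr [601.2 617.1] yr [-361.5 -337.7]
head n 1803 c [ 609. -350.] size [66.  30.4] ang 3.99 z 21.6 xr [576.8 641.2] yr [-365.8 -334. ]
tongue n 3218 c [ 605.  -292.8] size [29.9 85.3] ang 4.41 z 11.6 xr [590.5 621. ] yr [-334.  -250.8]
t 27.00 p [ 612.1 -351.1  153.8] heading 93.96 tilt 0.0052 w 33.9 gf 0.0 F [-0.2 -0.4 -0.5] q6 -0.63
delta tool [ 17.5 -91.1   3.3] yaw rad(tool z) -0.0008
```

The wide slider is flat in the tray (head top 22 mm, tongue 12 mm). Now the narrow one.

```bash
python3 -m jog '[40,20,-1.5,0,0,40,32,-2.5,0,0.06,40,36,0,0,0,40,38,0,0,0,40,38,0,0,0,40,38,0,0,0,40,38,0,0,0,40,38,0,0,0,40,36,0,0,0,40,28,0,0,0]'
python3 -m jog '[40,15,0,0,0.06,40,0,0,0,0.12,40,0,0,0,0.12,40,0,0,0,0.12,40,0,0,0,0.12,40,0,0,0,0.12,40,0,0,0,0.12,40,0,0,0,0.12,40,0,0,0,0.12,40,0,0,0,0.12]'
python3 -m jog '[40,0,0,0,0.12,40,0,0,0,0.12,40,0,0,0,0.12,40,0,0,0,0.06,40,0,0,0,0,40,0,0,0,0]'
python3 plan.py 559.8 12.7 150 1
```

```text
time_s: 27.83
ee_pos: [598.0, -5.9, 147.6]
tool_rot: [[-0.01, 1.0, -0.005], [1.0, 0.01, 0.001], [0.001, -0.005, -1.0]]
contact_force: [0.1, 0.6, 0.4]
width: 40.0
grasp_force: 0.0
time_s: 28.67
ee_pos: [598.3, 6.4, 147.5]
tool_rot: [[0.907, 0.42, -0.005], [0.42, -0.907, 0.0], [-0.005, -0.002, -1.0]]
contact_force: [0.9, 0.8, -0.3]
width: 40.1
grasp_force: 0.0
time_s: 29.17
ee_pos: [598.8, 6.4, 148.3]
tool_rot: [[1.0, 0.022, -0.004], [0.022, -1.0, 0.0], [-0.004, -0.0, -1.0]]
contact_force: [0.7, 0.4, -1.0]
width: 40.0
grasp_force: 0.0
t 29.17 p [598.8   6.4 148.3] heading 1.25 tilt 0.0041 w 40.0 gf 0.0 F [ 0.7  0.4 -1. ] q6 1.52
delta tool [-38.9  -7.2  -1.5] yaw rad(tool z) 0.0043
```

```bash
python3 -m jog '[40,-15,-3,0,0.004,40,-16,-3,0,0,40,-8,-1.2,0,0,40,0,0,20,0,40,0,0,20,0,40,0,0,10,0,40,0,0,0,0,40,0,0,0,0]'
python3 - <<'E'
from look import *
snap('wrist','w12')
from hm import *
a,P=load('w12'); comps(P,'block',60,72,(500,620,-40,80)); comps(P,'head',22,29,(530,576,-40,80))
E
python3 plan.py 559.8 12.7 28 1
```

```text
time_s: 29.83
ee_pos: [560.6, 12.8, 99.9]
tool_rot: [[1.0, 0.016, -0.002], [0.016, -1.0, 0.0], [-0.002, -0.0, -1.0]]
contact_force: [-0.4, 0.1, 0.3]
width: 40.0
grasp_force: 0.0
block n 976 c [560.1  13.1] size [23.8 15.6] ang 0.88 z 64.8 xr [548.6 571.8] yr [ 5.3 20.8]
head n 1446 c [560.5  12.9] size [30.5 41.9] ang 1.26 z 25.1 xr [545.9 575.5] yr [-7.8 33.7]
t 29.88 p [561.6  12.8 100.9] heading 0.92 tilt 0.0000 w 40.0 gf 0.0 F [ 0.6 -0.1 -0.8] q6 1.53
delta tool [-1.8  0.1 72.9] yaw rad(tool z) -0.0013
```

```bash
python3 -m jog '[40,-1,0,20,0,40,0,0,25,0,40,0,0,15,0,40,0,0,9,0,40,0,0,2,0,40,0,0,0,0,12,0,0,0,0,12,0,0,0,0,12,0,0,0,0,12,0,0,0,0]' 35
python3 -m jog '[12,0,0,0,0,12,0,0,-0.3,0,12,-2,0,0,0,12,-4,0,0,0,12,-4,0,0,0]'
python3 plan.py
python3 -m jog '[12,-5,0,0,0,12,-6,0,0,0,12,-6,0,0,0,12,-6,0,0,0,12,-6,0,0,0,12,-6,0,0,0,12,-6,0,0,0,12,-6,0,0,0,12,-6,0,0,0,12,-6,0,0,0]'
python3 -m jog '[12,-6,0,0,0,12,-6,0,0,0,12,-2,0,0,0,12,0,0,0,0]'
python3 plan.py
```

```text
time_s: 30.72
ee_pos: [561.1, 12.8, 30.7]
tool_rot: [[1.0, 0.016, 0.002], [0.016, -1.0, -0.0], [0.002, 0.0, -1.0]]
contact_force: [-1.1, -1.0, 2.1]
width: 15.8
grasp_force: 35.3
time_s: 31.13
ee_pos: [550.9, 12.7, 30.4]
tool_rot: [[1.0, 0.016, 0.002], [0.016, -1.0, -0.0], [0.002, 0.0, -1.0]]
contact_force: [2.7, 0.3, 1.6]
width: 15.7
grasp_force: 35.0
t 31.13 p [550.9  12.7  30.4] heading 0.91 tilt 0.0018 w 15.7 gf 35.0 F [2.7 0.3 1.6] q6 1.53
time_s: 31.97
ee_pos: [489.9, 11.7, 29.6]
tool_rot: [[1.0, 0.016, -0.001], [0.016, -1.0, 0.0], [-0.001, -0.0, -1.0]]
contact_force: [-0.6, 0.1, -2.2]
width: 15.6
grasp_force: 35.0
time_s: 32.3
ee_pos: [476.2, 11.5, 29.7]
tool_rot: [[1.0, 0.016, -0.001], [0.016, -1.0, 0.0], [-0.001, -0.0, -1.0]]
contact_force: [-0.1, 0.4, -1.7]
width: 15.7
grasp_force: 35.0
t 32.30 p [476.2  11.5  29.7] heading 0.90 tilt 0.0011 w 15.7 gf 35.0 F [-0.1  0.4 -1.7] q6 1.53
```

```bash
python3 -m jog '[12,0,0,-10,0,12,0,0,-25,0,12,0,0,-30,0,12,0,0,-12,-0.06,12,0,0,0,-0.12,12,0,0,0,-0.12,12,0,0,0,-0.12,12,0,0,0,-0.12,12,0,0,0,-0.12,12,0,0,0,-0.12]' 45
python3 -m jog '[12,0,0,0,-0.12,12,0,0,0,-0.12,12,0,0,0,-0.12,12,0,0,0,-0.12,12,0,0,0,-0.12,12,0,0,0,-0.12,12,0,0,0,-0.06,12,0,0,0,-0.03,12,0,0,0,0]'
python3 plan.py 539 171.5 104 92
```

```text
time_s: 33.13
ee_pos: [478.0, 11.5, 108.0]
tool_rot: [[0.695, 0.719, 0.001], [0.719, -0.695, -0.0], [0.001, 0.001, -1.0]]
contact_force: [-0.8, 0.1, -1.0]
width: 15.7
grasp_force: 45.0
time_s: 33.88
ee_pos: [477.9, 11.5, 107.9]
tool_rot: [[-0.036, 0.999, 0.001], [0.999, 0.036, -0.0], [-0.0, 0.001, -1.0]]
contact_force: [-0.4, 0.1, -1.5]
width: 15.8
grasp_force: 45.0
t 33.88 p [477.9  11.5 107.9] heading 92.05 tilt 0.0012 w 15.8 gf 45.0 F [-0.4  0.1 -1.5] q6 -0.06
delta tool [157.7  66.7   4. ] yaw rad(tool z) 0.0008
```

```bash
python3 -m jog '[12,15,6,0,0,12,25,11,0,0,12,30,13,0,0,12,30,13,0,0,12,27,11,0,0,12,18,8,0,0,12,8,3,0,0,12,0,0,0,0,12,0,0,0,0]'
python3 - <<'E'
from look import *
snap('wrist','w13')
from hm import *
a,P=load('w13'); comps(P,'tongue',50,78,(480,600,185,285),200); comps(P,'jaws',20,30,(430,620,140,220))
comps(P,'head',80,90,(480,600,140,240),50)
E
python3 plan.py 539 171.5 40 92
```

```text
time_s: 34.63
ee_pos: [536.6, 166.4, 107.0]
tool_rot: [[-0.036, 0.999, -0.001], [0.999, 0.036, -0.001], [-0.001, -0.001, -1.0]]
contact_force: [-0.1, -0.3, -2.9]
width: 15.5
grasp_force: 45.0
jaws n 1441 c [466.7 174.9] size [23.8 39.6] ang 1.87 z 23.6 xr [458.4 478.7] yr [155.6 194.4]
jaws n 1547 c [576.2 178.7] size [22.4 39.7] ang 2.01 z 23.6 xr [564.8 586.9] yr [159.3 198.2]
jaws n 453 c [443.6 177.1] size [20.4 24.1] ang 18.65 z 22.5 xr [431.1 453.4] yr [163.2 185.3]
t 34.68 p [536.3 165.8 106.8] heading 91.99 tilt 0.0013 w 15.3 gf 45.0 F [-0.4  0.  -2. ] q6 0.22
delta tool [ 5.6  2.9 66.8] yaw rad(tool z) -0.0002
```

View pics/w13.png

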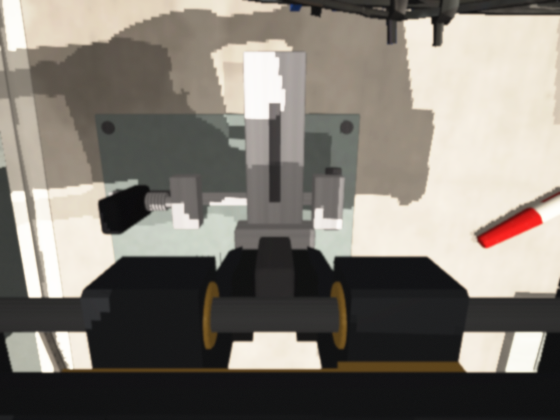

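The slider hangs square over the bed between jaw (186,200) and anvil (328,200). Lowering it.

```bash
python3 -m jog '[12,2,1.5,15,0,12,2,1.5,20,0,12,1,0,18,0,12,0,0,10,0,12,0,0,5,0,12,0,0,2,0,12,0,0,0,0,12,0,0,0,0]'
python3 plan.py 539 171.5 28 92
```

```text
time_s: 35.35
ee_pos: [540.5, 171.7, 37.9]
tool_rot: [[-0.035, 0.999, 0.001], [0.999, 0.035, 0.0], [0.0, 0.001, -1.0]]
contact_force: [0.1, 0.4, -1.8]
width: 15.3
grasp_force: 45.0
t 35.35 p [540.5 171.7  37.9] heading 91.98 tilt 0.0015 w 15.3 gf 45.0 F [ 0.1  0.4 -1.8] q6 0.23
delta tool [-0.1 -1.5  9.9] yaw rad(tool z) -0.0004
```

```bash
python3 -m jog '[12,0,-1.5,4,0,12,0,0,3,0,12,0,0,1.5,0,12,0,0,0.7,0,12,0,0,0.5,0,12,0,0,0,0,12,0,0,0,0]'
python3 plan.py
python3 -m jog '[34,0,0,0,0,34,0,0,0,0,34,0,0,0,0,34,0,0,0,0,34,0,0,-15,0,34,0,0,-30,0,34,0,0,-35,0,34,0,0,-15,0,34,0,0,0,0,34,0,0,0,0]'
python3 - <<'E'
from look import *
snap('wrist','w14')
from hm import *
a,P=load('w14')
comps(P,'block',55,70,(410,620,140,220)); comps(P,'head/jaws',20,30,(410,620,140,220)); comps(P,'tongue',11,18,(480,580,190,300))
E
python3 plan.py 431.4 173.6 128 92
```

```text
time_s: 35.93
ee_pos: [538.6, 172.1, 29.4]
tool_rot: [[-0.035, 0.999, 0.0], [0.999, 0.035, 0.0], [0.0, 0.0, -1.0]]
contact_force: [-5.4, -0.0, 11.0]
width: 15.5
grasp_force: 45.0
t 35.93 p [538.6 172.1  29.4] heading 92.02 tilt 0.0005 w 15.5 gf 45.0 F [-5.4 -0.  11. ] q6 0.23
time_s: 36.77
ee_pos: [539.0, 171.9, 123.1]
tool_rot: [[-0.035, 0.999, 0.002], [0.999, 0.035, 0.001], [0.0, 0.002, -1.0]]
contact_force: [0.4, 0.7, -0.2]
width: 34.0
grasp_force: 0.0
block n 798 c [432.  173.7] size [13.8 23.5] ang 2.46 z 62.5 xr [425.4 438.8] yr [162.6 185.3]
block n 813 c [538. 173.] size [15.9 23.6] ang 1.98 z 63.4 xr [530.5 546. ] yr [161.5 184.5]
head/jaws n 1662 c [453.  174.2] size [51.4 39.8] ang 2.31 z 23.5 xr [433.1 478.7] yr [155.5 194.4]
head/jaws n 1358 c [576.  178.4] size [22.1 40.2] ang 2.07 z 23.6 xr [564.9 586.9] yr [158.9 198.3]
head/jaws n 1197 c [538.1 172.8] size [41.9 29.6] ang 1.65 z 23.6 xr [517.5 558.7] yr [158.  187.6]
tongue n 4092 c [536.2 231. ] size [30.1 82.6] ang 1.95 z 13.6 xr [521.1 551.3] yr [191.  271.6]
tongue n 56 c [571.8 198.5] size [18.1  6. ] ang 21.99 z 12.8 xr [564.4 579.8] yr [192.7 203. ]
t 36.82 p [537.7 171.6 121.5] heading 92.01 tilt 0.0009 w 33.9 gf 0.0 F [-0.6 -0.6 -1. ] q6 0.23
delta tool [   5.7 -106.2   -6.4] yaw rad(tool z) 0.0001
```

```bash
python3 -m jog '[40,1,-25,0,0,40,1.5,-35,0,0,40,1.5,-30,0,0,40,1,-16,0,0,40,0,0,0,0,40,0,0,25,0,40,0,0,30,0,40,0,0,20,0,40,0,0,7,0,40,0,0,0,0]'
python3 plan.py 432 173.6 35.4 92
python3 -m jog '[40,0,0,1,0,8,0,0,0,0,8,0,0,0,0,8,0,0,0,0,8,0,0,0,0,8,0,0,0,0]' 15
python3 plan.py 432 173.6 35.4 92
```

```text
time_s: 37.65
ee_pos: [429.8, 172.0, 37.1]
tool_rot: [[-0.035, 0.999, -0.006], [0.999, 0.035, -0.002], [-0.002, -0.006, -1.0]]
contact_force: [-0.8, -1.1, 0.1]
width: 40.1
grasp_force: 0.0
t 37.65 p [429.8 172.   37.1] heading 92.00 tilt 0.0067 w 40.1 gf 0.0 F [-0.8 -1.1  0.1] q6 0.29
delta tool [1.5 2.3 1.7] yaw rad(tool z) -0.0
time_s: 38.15
ee_pos: [432.7, 173.3, 40.2]
tool_rot: [[-0.035, 0.999, 0.001], [0.999, 0.035, 0.001], [0.001, 0.002, -1.0]]
contact_force: [0.1, 0.9, 2.4]
width: 14.1
grasp_force: 15.0
t 38.15 p [432.7 173.3  40.2] heading 92.00 tilt 0.0016 w 14.1 gf 15.0 F [0.1 0.9 2.4] q6 0.29
delta tool [ 0.3 -0.7  4.8] yaw rad(tool z) 0.0001
```

```bash
python3 -m jog '[8,0,2,0,0,8,0,3,0,0,8,0,4,0,0,8,0,4,0,0,8,0,4,0,0,8,0,4,0,0,8,0,4,0,0,8,0,4,0,0,8,0,3,0,0,8,0,2,0,0]'
python3 -m jog '[8,0,2,0,0,8,0,2,0,0,8,0,2,0,0,8,0,2,0,0,8,0,1.5,0,0,8,0,1.5,0,0,8,0,0,0,0,8,0,0,0,0]'
python3 plan.py
python3 - <<'E'
from look import *
snap('wrist','w15')
from hm import *
a,P=load('w15'); comps(P,'jaws',20,30,(470,620,140,220))
E
```

```text
time_s: 38.98
ee_pos: [467.2, 174.6, 40.2]
tool_rot: [[-0.035, 0.999, 0.001], [0.999, 0.035, 0.001], [0.001, 0.001, -1.0]]
contact_force: [-1.1, 0.8, 7.0]
width: 13.8
grasp_force: 15.0
time_s: 39.65
ee_pos: [477.8, 174.9, 40.2]
tool_rot: [[-0.035, 0.999, 0.001], [0.999, 0.035, 0.001], [0.001, 0.001, -1.0]]
contact_force: [-1.0, 0.7, 6.0]
width: 14.1
grasp_force: 15.0
t 39.65 p [477.8 174.9  40.2] heading 92.00 tilt 0.0012 w 14.1 gf 15.0 F [-1.   0.7  6. ] q6 0.27
jaws n 5563 c [542.3 177.7] size [90.4 40.2] ang 1.58 z 23.6 xr [500.7 586.2] yr [161.4 198.3]
jaws n 139 c [476.9 185.8] size [13.8  3.2] ang 1.92 z 25.3 xr [470.2 483.7] yr [184.4 187.3]
jaws n 164 c [490.4 178.3] size [11.3  6.9] ang 2.1 z 21.9 xr [484.7 495.9] yr [175.  181.5]
```

```bash
python3 -m jog '[8,0,1.5,0,0,8,0,1.5,0,0,8,0,1,0,0,8,0,1,0,0,8,0,1,0,0,8,0,1,0,0,8,0,0,0,0,8,0,0,0,0]'
python3 plan.py
```

```text
time_s: 40.37
ee_pos: [483.8, 175.1, 40.2]
tool_rot: [[-0.035, 0.999, -0.001], [0.999, 0.035, 0.0], [0.0, -0.001, -1.0]]
contact_force: [-5.0, -0.2, 9.1]
width: 13.7
grasp_force: 15.0
t 40.37 p [483.8 175.1  40.2] heading 92.00 tilt 0.0011 w 13.7 gf 15.0 F [-5.  -0.2  9.1] q6 0.26
```

```bash
python3 -m jog '[8,0,1,0,0,8,0,0.5,0,0,8,0,0,0,0,8,0,0,0,0,8,0,0,0,0,8,0,0,0,0,8,0,0,0,0,8,0,0,0,0,8,0,0,0,0,8,0,0,0,0]'
python3 plan.py
python3 - <<'E'
from look import *
snap('wrist','w16')
from hm import *
a,P=load('w16'); comps(P,'jaws',20,30,(485,620,140,220)); comps(P,'block',55,66,(520,600,140,220))
E
```

```text
time_s: 41.2
ee_pos: [485.0, 175.1, 40.1]
tool_rot: [[-0.035, 0.999, -0.002], [0.999, 0.035, 0.0], [0.0, -0.002, -1.0]]
contact_force: [-5.9, 0.7, 9.6]
width: 13.9
grasp_force: 15.0
t 41.20 p [485.  175.1  40.1] heading 92.00 tilt 0.0016 w 13.9 gf 15.0 F [-5.9  0.7  9.6] q6 0.26
jaws n 5322 c [539.8 178.3] size [95.9 39.1] ang 1.51 z 23.5 xr [495.7 586.2] yr [164.5 198.3]
jaws n 58 c [488.4 186.6] size [1.5 6.2] ang 65.85 z 25.1 xr [485.4 490.9] yr [184.7 187.6]
```

Clamped with 5.9 N at the post for over 0.6 s. Opening and picking the slider up.

```bash
python3 -m jog '[8,0,-2,0,0,8,0,-3,0,0,8,0,-4,0,0,8,0,-5,0,0,8,0,-5,0,0,8,0,-4,0,0,8,0,-2,0,0,8,0,0,0,0]'
python3 -m jog '[34,0,0,0,0,34,0,0,0,0,34,0,0,0,0,34,0,0,-20,0,34,0,0,-30,0,34,0,0,-30,0,34,0,0,-5,0,34,0,0,0,0,34,0,0,0,0]'
python3 - <<'E'
from look import *
snap('wrist','w17')
from hm import *
a,P=load('w17')
comps(P,'block',55,70,(420,620,140,220)); comps(P,'jaws',20,30,(460,620,140,220))
E
python3 plan.py 543.5 174 125 92
```

```text
time_s: 41.92
ee_pos: [461.1, 174.3, 40.1]
tool_rot: [[-0.035, 0.999, 0.002], [0.999, 0.035, 0.001], [0.001, 0.002, -1.0]]
contact_force: [-0.1, 0.9, 7.2]
width: 13.8
grasp_force: 15.0
time_s: 42.67
ee_pos: [460.1, 173.9, 123.7]
tool_rot: [[-0.035, 0.999, -0.001], [0.999, 0.035, -0.0], [-0.0, -0.001, -1.0]]
contact_force: [-0.3, -0.7, -0.3]
width: 33.9
grasp_force: 0.0
block n 675 c [460.6 174.9] size [13.9 23.3] ang 1.98 z 62.7 xr [453.6 467.3] yr [163.5 186.3]
block n 904 c [543.7 173.6] size [16.7 23.8] ang 3.86 z 63.3 xr [535.2 551.3] yr [162.1 185.5]
jaws n 1322 c [491.6 175.6] size [32.2 39.9] ang 2.32 z 23.6 xr [476.7 507.4] yr [156.3 195.4]
jaws n 2281 c [554.6 177.9] size [64.9 40. ] ang 1.74 z 23.6 xr [522.8 586.5] yr [158.7 198.2]
jaws n 69 c [471.4 174.7] size [ 6.5 11.9] ang 2.06 z 22.0 xr [468.5 474.7] yr [168.9 180.6]
t 42.72 p [459.4 173.6 122.8] heading 92.00 tilt 0.0025 w 34.2 gf 0.0 F [-0.2  0.2  0.4] q6 0.28
delta tool [-2.6 84.1 -2.4] yaw rad(tool z) 0.0
```

```bash
python3 -m jog '[34,-1,20,0,0,34,-1,30,0,0,34,-1,23,0,0,34,0,10,0,0,34,0,0,20,0,34,0,0,30,0,34,0,0,27,0,34,0,0,13,0,34,0,0,4,0,34,0,0,0,0]'
python3 plan.py 543.6 173.6 28 92
python3 -m jog '[34,0,0,0,0,34,0,0,0,0]'
python3 plan.py 543.6 173.6 28 92
```

```text
time_s: 43.55
ee_pos: [541.6, 173.5, 28.3]
tool_rot: [[-0.035, 0.999, -0.005], [0.999, 0.035, -0.001], [-0.001, -0.005, -1.0]]
contact_force: [1.3, -0.7, -0.3]
width: 34.2
grasp_force: 0.0
t 43.55 p [541.6 173.5  28.3] heading 92.01 tilt 0.0047 w 34.2 gf 0.0 F [ 1.3 -0.7 -0.3] q6 0.23
delta tool [0.1 2.1 0.3] yaw rad(tool z) 0.0002
time_s: 43.72
ee_pos: [545.0, 174.4, 31.9]
tool_rot: [[-0.035, 0.999, 0.003], [0.999, 0.035, 0.001], [0.001, 0.003, -1.0]]
contact_force: [0.1, -0.7, 0.2]
width: 33.4
grasp_force: 0.0
t 43.72 p [545.  174.4  31.9] heading 92.01 tilt 0.0028 w 33.4 gf 0.0 F [ 0.1 -0.7  0.2] q6 0.23
delta tool [-0.7 -1.4  3.9] yaw rad(tool z) 0.0002
```

```bash
python3 -m jog '[34,0,-1.2,3,0,34,0,0,0,0,10,0,0,0,0,10,0,0,0,0,10,0,0,0,0,10,0,0,0,0,10,0,0,0,0]' 45
python3 plan.py
python3 -m jog '[10,0,-2,-1,0,10,0,-2,-2,0,10,0,-1,-4,0,10,0,0,-12,0,10,0,0,-25,0,10,0,0,-30,0,10,0,0,-15,0,10,0,0,-5,0,10,0,0,0,0,10,0,0,0,0]'
python3 - <<'E'
from look import *
snap('top','t4')
from hm import *
a,P=load('t4')
comps(P,'traywall',8,20,(350,720,-430,-180),100); comps(P,'block',55,66,(500,700,-420,-250),20)
E
python3 plan.py 491.4 -359.1 130 94
```

```text
time_s: 44.3
ee_pos: [542.9, 173.9, 27.8]
tool_rot: [[-0.035, 0.999, 0.001], [0.999, 0.035, 0.0], [0.0, 0.001, -1.0]]
contact_force: [0.1, -0.2, 2.3]
width: 15.6
grasp_force: 45.0
t 44.30 p [542.9 173.9  27.8] heading 92.00 tilt 0.0008 w 15.6 gf 45.0 F [ 0.1 -0.2  2.3] q6 0.23
time_s: 45.13
ee_pos: [537.1, 173.6, 121.2]
tool_rot: [[-0.035, 0.999, -0.0], [0.999, 0.035, -0.0], [-0.0, -0.0, -1.0]]
contact_force: [-0.4, 0.6, -1.8]
width: 15.4
grasp_force: 45.0
traywall n 809 c [ 550.1 -311.6] size [250.1 151.3] ang 3.85 z 12.0 xr [423.3 677.5] yr [-392.5 -230.1]
traywall n 507 c [ 603.3 -292.5] size [63.7 87.1] ang 6.8 z 12.2 xr [581.3 632.2] yr [-335.9 -249.1]
block n 88 c [ 610.3 -347.6] size [16.5 24.5] ang 5.03 z 61.6 xr [601.7 618.1] yr [-360.2 -335.4]
t 45.18 p [536.4 173.4 120.2] heading 92.01 tilt 0.0021 w 15.4 gf 45.0 F [ 0.4  0.4 -2.2] q6 0.23
delta tool [-530.6  -63.6   -9.4] yaw rad(tool z) -0.0348
```

```bash
python3 -m jog '[10,-15,-2,0,-0.035,10,-30,-4.5,0,0,10,-38,-6,0,0,10,-38,-6,0,0,10,-38,-6,0,0,10,-38,-6,0,0,10,-38,-6,0,0,10,-38,-6,0,0,10,-38,-6,0,0,10,-38,-6,0,0]'
python3 -m jog '[10,-38,-6,0,0,10,-38,-6,0,0,10,-38,-6,0,0,10,-28,-5,0,0,10,-20,-3,0,0,10,-8,-1,0,0,10,0,0,0,0,10,0,0,0,0]'
python3 plan.py 491.4 -358.5 60 94
```

```text
time_s: 46.02
ee_pos: [505.0, -179.4, 119.3]
tool_rot: [[-0.07, 0.998, -0.003], [0.998, 0.07, 0.001], [0.002, -0.003, -1.0]]
contact_force: [1.5, 0.3, -0.8]
width: 15.8
grasp_force: 45.0
time_s: 46.68
ee_pos: [491.1, -348.6, 119.8]
tool_rot: [[-0.069, 0.998, -0.002], [0.998, 0.069, 0.002], [0.003, -0.002, -1.0]]
contact_force: [0.1, 0.2, -2.7]
width: 15.6
grasp_force: 45.0
t 46.68 p [ 491.1 -348.6  119.8] heading 93.97 tilt 0.0032 w 15.6 gf 45.0 F [ 0.1  0.2 -2.7] q6 -0.73
delta tool [-10.1  -0.3  59.8] yaw rad(tool z) -0.0006
```

```bash
python3 -m jog '[10,-5,0,15,0,10,-5,0,20,0,10,0,0,15,0,10,0,0,5,0,10,0,0,0,0,10,0,0,0,0]'
python3 - <<'E'
from look import *
snap('wrist','w18'); snap('top','t5')
from hm import *
a,P=load('t5'); comps(P,'traywall top',8,20,(350,720,-430,-180),100)
a,P=load('w18')
q=P[(P[...,2]>9)&(P[...,2]<14)&(P[...,1]>-270)&(P[...,1]<-200)&(P[...,0]>400)&(P[...,0]<470)]
xs=np.arange(435,470,5); ys=[q[abs(q[:,0]-x)<3,1].max() for x in xs]; print('far edge y at 450',np.interp(450,xs,ys))
comps(P,'slider',28,90,(440,560,-400,-230),200)
E
python3 plan.py 491.4 -358.5 26 94
```

```text
time_s: 47.18
ee_pos: [492.8, -358.3, 66.2]
tool_rot: [[-0.071, 0.997, -0.001], [0.997, 0.071, 0.001], [0.001, -0.001, -1.0]]
contact_force: [0.2, 0.7, -0.8]
width: 15.3
grasp_force: 45.0
traywall top n 598 c [ 550.2 -311.3] size [250.3 150.6] ang 3.83 z 12.0 xr [421.3 677.7] yr [-380.5 -229.8]
traywall top n 513 c [ 606.3 -293.2] size [68.1 89.2] ang 5.87 z 12.4 xr [579.1 633.9] yr [-336.1 -249.1]
far edge y at 450 -244.31897824367894
slider n 13263 c [ 488.8 -306.1] size [44.  94.3] ang 3.8 z 52.3 xr [471.4 510.5] yr [-351.3 -260.1]
t 47.28 p [ 493.6 -359.5   67.6] heading 94.06 tilt 0.0019 w 16.0 gf 45.0 F [-0.8  0.6 -1.6] q6 -0.74
delta tool [ 1.2 -2.2 41.5] yaw rad(tool z) 0.0011
```

The tray hasn't moved since. Lowering and releasing.

```bash
python3 -m jog '[10,1,0,15,0,10,0,0,14,0,10,0,0,7,0,10,0,0,3,0,10,0,0,1,0,10,0,0,0.5,0,10,0,0,0,0,10,0,0,0,0]'
python3 plan.py
python3 -m jog '[34,0,0,0,0,34,0,0,0,0,34,0,0,0,0,34,0,0,0,0,34,0,0,-15,0,34,0,0,-30,0,34,0,0,-35,0,34,0,0,-35,0,34,0,0,-10,0,34,0,0,0,0]'
python3 - <<'E'
from look import *
snap('wrist','w19')
from hm import *
a,P=load('w19'); comps(P,'block',50,70,(440,680,-420,-200)); comps(P,'head',17,28,(440,680,-420,-200)); comps(P,'tongue',9.5,14.5,(470,510,-342,-255))
E
python3 plan.py 460.5 174.8 150 92
```

```text
time_s: 47.95
ee_pos: [492.8, -358.9, 26.2]
tool_rot: [[-0.07, 0.998, 0.001], [0.998, 0.07, -0.0], [-0.001, 0.001, -1.0]]
contact_force: [-0.2, 0.2, -2.3]
width: 15.6
grasp_force: 45.0
t 47.95 p [ 492.8 -358.9   26.2] heading 94.00 tilt 0.0008 w 15.6 gf 45.0 F [-0.2  0.2 -2.3] q6 -0.74
time_s: 48.78
ee_pos: [495.1, -360.7, 155.7]
tool_rot: [[-0.07, 0.998, 0.007], [0.998, 0.07, -0.006], [-0.006, 0.007, -1.0]]
contact_force: [0.2, -0.2, -0.2]
width: 34.3
grasp_force: 0.0
block n 769 c [ 608.3 -349.8] size [16.4 23.9] ang 3.82 z 61.2 xr [600.3 616.2] yr [-361.4 -337.8]
block n 651 c [ 492.5 -359.1] size [16.  23.9] ang 3.74 z 61.5 xr [484.3 500.7] yr [-370.9 -347.4]
head n 1489 c [ 608.7 -349.5] size [66.2 29.3] ang 3.86 z 21.6 xr [575.6 641. ] yr [-365.2 -333.9]
head n 973 c [ 492.4 -359.3] size [42.1 29.5] ang 4.02 z 21.6 xr [471.3 513.6] yr [-374.5 -343.8]
tongue n 3196 c [ 487.9 -301.7] size [29.6 82.8] ang 4.57 z 11.6 xr [472.2 504.2] yr [-341.1 -260.9]
t 48.83 p [ 493.7 -359.5  152.7] heading 94.01 tilt 0.0042 w 33.8 gf 0.0 F [-0.4  0.3 -1.1] q6 -0.74
delta tool [535.3   4.3   1.2] yaw rad(tool z) 0.0351
```

View pics/w19.png

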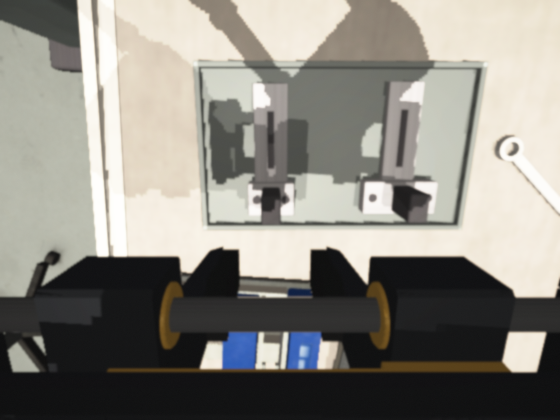

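Both sliders lie flat in the tray: narrow head at (270,197), wide at (398,197). Last, I shut the calliper.

```bash
python3 -m jog '[40,15,0,0,0.035,40,30,-1,0,0,40,38,-1,0,0,40,38,-1,0,0,40,38,-1,0,0,40,38,-1,0,0,40,38,-1,0,0,40,38,-1,0,0,40,38,-1,0,0,40,38,-1,0,0]'
python3 -m jog '[40,38,-1,0,0,40,38,-1,0,0,40,38,-1,0,0,40,30,-1,0,0,40,20,-1,0,0,40,10,-1,0,0,40,3,0,0,0,40,0,0,0,0,40,0,0,0,0]'
python3 plan.py 460.5 174.9 40 92
```

```text
time_s: 49.67
ee_pos: [468.3, -8.4, 148.0]
tool_rot: [[-0.035, 0.999, -0.005], [0.999, 0.035, 0.0], [0.0, -0.005, -1.0]]
contact_force: [0.3, -0.2, -0.4]
width: 39.9
grasp_force: 0.0
time_s: 50.42
ee_pos: [458.1, 165.5, 149.8]
tool_rot: [[-0.035, 0.999, -0.002], [0.999, 0.035, -0.001], [-0.001, -0.002, -1.0]]
contact_force: [-0.2, -0.4, 0.1]
width: 39.7
grasp_force: 0.0
t 50.42 p [458.1 165.5 149.8] heading 91.99 tilt 0.0020 w 39.7 gf 0.0 F [-0.2 -0.4  0.1] q6 0.26
delta tool [  9.5   2.9 109.8] yaw rad(tool z) -0.0002
```

```bash
python3 -m jog '[40,5,1.5,0,0,40,4,1.2,20,0,40,0,0,35,0,40,0,0,35,0,40,0,0,14,0,40,0,0,5,0,40,0,0,0,0,40,0,0,0,0]'
python3 plan.py 460.5 174.9 40 92
python3 -m jog '[8,0,0,0,0,8,0,0,0,0,8,0,0,0,0,8,0,0,0,0,8,0,0,0,0]' 15
python3 plan.py
```

```text
time_s: 51.08
ee_pos: [462.0, 175.3, 42.6]
tool_rot: [[-0.034, 0.999, 0.001], [0.999, 0.034, 0.0], [0.0, 0.001, -1.0]]
contact_force: [1.4, -0.5, -0.1]
width: 40.0
grasp_force: 0.0
t 51.08 p [462.  175.3  42.6] heading 91.94 tilt 0.0011 w 40.0 gf 0.0 F [ 1.4 -0.5 -0.1] q6 0.28
delta tool [-0.4 -1.5  2.6] yaw rad(tool z) -0.001
time_s: 51.5
ee_pos: [461.6, 175.8, 42.7]
tool_rot: [[-0.035, 0.999, 0.002], [0.999, 0.035, 0.001], [0.0, 0.002, -1.0]]
contact_force: [-1.0, 0.2, 3.7]
width: 14.0
grasp_force: 15.0
t 51.50 p [461.6 175.8  42.7] heading 92.01 tilt 0.0016 w 14.0 gf 15.0 F [-1.   0.2  3.7] q6 0.28
```

Pushing 57 mm to shut, plus about 6 mm into the spring.

```bash
python3 -m jog '[8,0,3,0,0,8,0,5,0,0,8,0,6,0,0,8,0,6,0,0,8,0,6,0,0,8,0,6,0,0,8,0,6,0,0,8,0,5,0,0,8,0,4,0,0,8,0,2,0,0]'
python3 -m jog '[8,0,2,0,0,8,0,2,0,0,8,0,2,0,0,8,0,2,0,0,8,0,2,0,0,8,0,2,0,0,8,0,1,0,0,8,0,0,0,0,8,0,0,0,0]'
python3 plan.py
```

```text
time_s: 52.33
ee_pos: [511.2, 177.6, 42.7]
tool_rot: [[-0.035, 0.999, 0.001], [0.999, 0.035, 0.0], [0.0, 0.001, -1.0]]
contact_force: [-1.3, 0.6, 6.2]
width: 13.9
grasp_force: 15.0
time_s: 53.08
ee_pos: [523.2, 178.0, 42.7]
tool_rot: [[-0.035, 0.999, 0.0], [0.999, 0.035, 0.0], [0.0, 0.0, -1.0]]
contact_force: [-3.6, -0.2, 8.1]
width: 13.6
grasp_force: 15.0
t 53.08 p [523.2 178.   42.7] heading 92.00 tilt 0.0004 w 13.6 gf 15.0 F [-3.6 -0.2  8.1] q6 0.25
```

```bash
python3 -m jog '[8,0,-2,0,0,8,0,-1.5,0,0,8,0,0,0,0,40,0,0,0,0,40,0,0,0,0,40,0,0,0,0,40,0,0,-20,0,40,0,0,-35,0,40,0,0,-35,0,40,0,0,-35,0]'
python3 -m jog '[40,0,0,-20,0,40,0,0,0,0,40,0,0,0,0]'
python3 - <<'E'
from look import *
snap('wrist','w20'); snap('top','t6')
from hm import *
a,P=load('w20'); comps(P,'post',55,70,(420,620,140,220)); comps(P,'jaws',20,30,(460,620,140,220))
a,P=load('t6'); comps(P,'traywall',8,20,(350,720,-430,-180),100); comps(P,'block',55,66,(420,700,-420,-250),20); comps(P,'head',18,27,(420,700,-420,-250),60)
E
python3 plan.py
```

```text
time_s: 53.92
ee_pos: [518.6, 177.3, 167.1]
tool_rot: [[-0.035, 0.999, -0.002], [0.999, 0.035, -0.001], [-0.001, -0.002, -1.0]]
contact_force: [0.1, -0.0, -0.0]
width: 39.9
grasp_force: 0.0
time_s: 54.17
ee_pos: [520.4, 177.9, 188.1]
tool_rot: [[-0.035, 0.999, 0.003], [0.999, 0.035, 0.001], [0.001, 0.003, -1.0]]
contact_force: [-1.0, 0.3, -0.9]
width: 40.3
grasp_force: 0.0
post n 400 c [517.8 176.8] size [13.3 23.5] ang 1.98 z 62.7 xr [511.7 524.7] yr [165.4 188.3]
jaws n 1811 c [556.7 177.6] size [61.2 40.2] ang 2.08 z 23.6 xr [527.2 586.5] yr [158.2 197.9]
traywall n 806 c [ 550.1 -311.4] size [250.1 151.3] ang 3.94 z 11.8 xr [423.3 677.6] yr [-392.1 -230.2]
traywall n 510 c [ 601.8 -293.3] size [63.9 88.9] ang 8.75 z 12.5 xr [583.5 631.7] yr [-335.9 -249.3]
traywall n 524 c [ 490.1 -305. ] size [41.4 93.8] ang 3.74 z 12.3 xr [472.8 506.9] yr [-346.  -258.8]
block n 85 c [ 610.4 -348.2] size [16.  24.3] ang 2.93 z 61.8 xr [602.2 617.7] yr [-360.4 -336.1]
block n 86 c [ 494.5 -357.5] size [15.6 24.4] ang 0.32 z 62.2 xr [486.7 502.1] yr [-369.7 -345.8]
head n 281 c [ 610.2 -348.2] size [66.7 30.9] ang 4.11 z 21.8 xr [577.2 643.3] yr [-363.9 -332.1]
head n 167 c [ 494.  -357.4] size [42.  30.3] ang 4.38 z 22.0 xr [474.  514.9] yr [-373.  -342.2]
t 54.27 p [518.4 177.3 185.2] heading 92.00 tilt 0.0026 w 40.1 gf 0.0 F [-0.3 -0.1 -0.2] q6 0.25
```

View pics/t6.png

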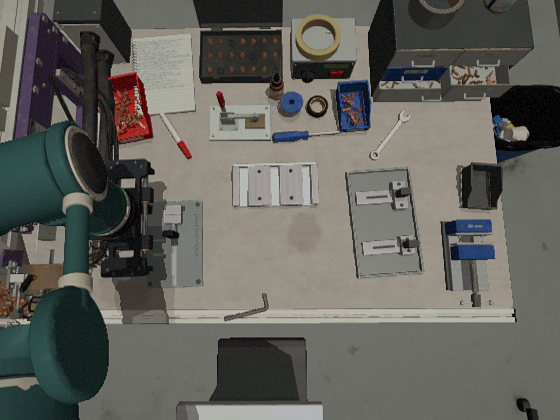

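Top view: the rack is empty, both sliders lie in the tray (blocks at (405,193) and (407,243)), and the calliper is shut with the post 47 mm from the anvil face. Handing in.

```bash
python3 -c "
from cell import *
print(finish_job())"
```

```text
the job is handed in; nothing more can be done
None
```

I gauged the wide slider and then the narrow one (there was no mid slider), laid both flat in the tray, left the calliper shut and empty, and handed the job in at about 54 s; no verdict was returned.

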